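# Renew the cells and snap the cover on a bench control unit

### The arm

A 6-joint arm with a two-finger parallel gripper is mounted at the origin on a cart in front of the work surface, level with it; the furniture and walls round the work are solid. World frame = base frame: x ahead of the robot, y to its left, z up, the work surface at z = 0. Lengths are in m, angles in degrees, forces in N, time in s.
With the tool pointing down it reaches from about 0.25 to 0.725 m from the base axis. Payload 9.7 kg.
Tool frame: the origin (TCP) lies between the finger pads; the fingertips stand 11 mm ahead of it and the grasp point (between the pads) lies 8 mm behind it; z points along the fingers, y is the direction in which the jaws open and shut (so a half turn about z gives the same grasp; the last joint's range is limited). The gripper opens to 85 mm and grips with 20 to 120 N. Pads are 22 mm wide; open, the fingers measure 114 mm over their backs; the gripper's body (76 mm by 85 mm) begins 54 mm behind the grasp point. The pads swing forward as they close: fully open they stand 13 mm farther back than shut.
Start: joints at [74.886, 4.979, 10.078, 95.1, 0, 90], TCP at [0.143, 0.531, 0.242] pointing down, gripper open.
Joint ranges: [-179.16, 179.16], [-48.56, 103.87], [-65.8, 70.77], [-126.05, 130.52], [-82.76, 87.17], [-180, 180]. Speed limits (degrees/s): [127.2, 127.2, 147.25, 180, 180, 180].

### API

Orientations are given as [roll, pitch, yaw] about the fixed x, y, z axes, in that order (R = Rz(yaw) Ry(pitch) Rx(roll)).
In Python, from workcell import bot gives the robot as it stands.
- The arm moves only by the tool play_rows, never from a script. Its argument "targets" is a list of rows, each an object of numbers: "fingers": the gripper command: -1 is shut, 1 is fully open, values between are in proportion; "x", "y", "z": the shift along the tool's x, y, z in m; "wx", "wy", "wz": the turn, a rotation vector about the tool's x, y, z in degrees. In form: [{"fingers": .., "x": .., "y": .., "z": .., "wx": .., "wy": .., "wz": ..}, ...]. A call has 1 to 20 rows; each row is the pose to reach, as a shift and turn from the pose commanded when the call began, along the tool's axes at that moment; what a row does not reach only later rows make up. A row lasts 1/12 s, in which the tool goes at most 41.7 mm and 7.16 degrees, less where a joint would pass 70% of its speed; a pose out of reach is approached as far as the arm can. A call with a gripper value outside its range is refused whole. The fingers move at their own pace and stop on an object; "grip_force" is the grip in N (left out, the last holds). Time passes only in rows, so rows that repeat a pose let the fingers close. It gives the time, the measured TCP pose, the force and the opening at its end, in the units of the state.
- bot.get_obs(): the state, without advancing time (a new reading comes with each control period).
- bot.camera(name): name is "scene" or "top" or "wrist"; returns (picture, depth): 420x560x3 uint8, blue, green, red; 420x560 float32, m along the optical axis (not along the pixel's ray), 0 where there is no reading.
- bot.get_calibration(name): a dict with "fx", "fy", "cx", "cy" (pixels), "camera_from_world" (4x4, takes a point from world to camera coordinates). Camera axes: x right, y down, z forward; pixel columns grow to the right and rows downward; lengths in m; the calibration is good to about 2 mm. A picture is of the moment at which its call begins: read the wrist's pose just before it. get_calibration takes no time and is no camera call; for the wrist camera it gives the pose at the moment of the call.
- bot.job_done(): hands the job in, once; it reports no verdict.
Trained networks look in the newest picture that a camera, given by its name, has taken for a name from the list of things; names that differ only in an ending like _2 or _b are one class to them, and where a whole thing is asked for, a point or a joint stands for the part that bears it (a point fixed in the world has none). Each returns a list of dicts, best first, with "confidence" (0 to 1); they miss things now and then, are a little off and sometimes report something else, mostly with a low value. They report only what shows in the picture. A call takes as long as a camera call.
- bot.look_for(query, camera): "extent" ([left, top, right, bottom] in pixels, round what is visible of it).
- bot.outline_of(query, camera): "region" (420x560 bool, what is visible of it) and "extent" ([left, top, right, bottom] in pixels, round what is visible of it).
- bot.place_of(query, camera): "point" ([row, column] in pixels: a listed point, or the origin of a listed thing).
The state is a dict: "time": time; "q": joint angles; "qd": joint speeds; "joint_efforts": joint torques, N m; "ee_pos": TCP position; "tcp_rot": TCP orientation; "wrist_force": force on the tool from outside, world axes, zero at the start; "torque": the same for the moment, N m; "opening": finger opening in m.
Only numpy, scipy, OpenCV 4.12 (cv2) and the standard library are available. Lean on these libraries where they do the work, as an engineer would, in place of code of your own. Each camera call takes 0.05 s, during which the arm holds its last target.

### The job

Renew the battery cells of the control unit: move the spent cell that stands in its dock into the small grey tray and stand every fresh cell from the bench upright in a slot of the dock. Then put on the one of the three covers that fits the dock and press it down corner by corner until all four clips have snapped over it and it sits flat, fully home. Also turn the small inner knob of the dual control until its pointer line meets the raised mark on the panel; the outer ring must stay as it is set, and no bottle may be knocked over.

Things in the scene. Friction and masses are not known exactly. Their poses are not given: they have to be found in the camera images.
- unit: White control unit, a flat slab 110 (x) x 206 (y) x 10 mm fixed to the bench, turned and placed differently each time. Origin: centre of its underside; z up. The cell dock is on its +y half; on its -y half a block 96 x 70 mm, 28 mm high carries the dual control.
- dock (a point): Centre of the dock floor, 10 mm above the bench, at (0, 45, 10) mm in the unit, axes parallel to the unit's. The cover's flange lands on this floor centred on this point, long side along y, either way round. Three cell slots lie side by side along y at y = -22, 0, +22 mm. The cover is held by guides and clips round the flange.
- slot_1 (a point): Centre of the floor of the middle slot (10 mm above the bench), same place and axes as the dock; the other two are 22 mm away along y. Each slot is open above, 33.4 mm (x) by 19 mm (y), bounded by ribs 6 mm high, 3 mm thick.
- guide (a point): Top of one of the fixed guides round the cover's flange, 31 mm above the dock floor, tops flared; about 0.5 mm of play to the flange. In the dock's frame they stand beside the long edges at |x| = 31.5 to 38, |y| = 41 to 47 mm, and at the short ends at |x| = 12 to 24, |y| = 47.6 to 54 mm.
- clip (a point): One of the four black spring clips, beside the long edges near the corners, at y = -37 and +37 mm (dock frame). Round slippery noses of radius 5 mm, centres 7 mm above the dock floor, stand 3 mm over the flange edge (|x| = 28 mm) and give way outwards. Behind them the clip housings reach |x| = 43 mm, 17 mm above the floor.
- cover_94: The cover that fits: grey hollow plastic cover, open below. Flange 62 (x) x 94 (y) x 3 mm at the bottom, body 54 (x) x 86 (y) mm, 43 mm high without the pads, flat top with a thumb pad near each corner, walls 2.5 mm, inside height 40 mm; about 70 g. Origin: centre of its underside, z up, x across its 54 mm width, the side to grip.
- corner_0 (a point): Underside of the cover_94 flange at corner (-29, -45, 0) mm. Cover resting on the clips: about 12 mm above the dock floor; clipped home: on the floor. Press the raised thumb pad, 9 mm across, 3 mm high, top centre at (-21.5, -37.5, 46) mm; the clip gives way at 5 to 20 N. While one corner is down the others stay up; one that was home may spring up: press it again.
- corner_1 (a point): Underside of the cover_94 flange at corner (+29, -45, 0) mm. Cover resting on the clips: about 12 mm above the dock floor; clipped home: on the floor. Press the raised thumb pad, 9 mm across, 3 mm high, top centre at (+21.5, -37.5, 46) mm; the clip gives way at 5 to 20 N. While one corner is down the others stay up; one that was home may spring up: press it again.
- corner_2 (a point): Underside of the cover_94 flange at corner (-29, +45, 0) mm. Cover resting on the clips: about 12 mm above the dock floor; clipped home: on the floor. Press the raised thumb pad, 9 mm across, 3 mm high, top centre at (-21.5, +37.5, 46) mm; the clip gives way at 5 to 20 N. While one corner is down the others stay up; one that was home may spring up: press it again.
- corner_3 (a point): Underside of the cover_94 flange at corner (+29, +45, 0) mm. Cover resting on the clips: about 12 mm above the dock floor; clipped home: on the floor. Press the raised thumb pad, 9 mm across, 3 mm high, top centre at (+21.5, +37.5, 46) mm; the clip gives way at 5 to 20 N. While one corner is down the others stay up; one that was home may spring up: press it again.
- cover_80: Look-alike cover, too short: flange 62 x 80 mm, body 54 x 72 mm, otherwise the same. Origin: centre of its underside.
- cover_108: Look-alike cover, too long: flange 62 x 108 mm, body 54 x 100 mm, otherwise the same. Origin: centre of its underside.
- inner_knob (a joint): Angle of the small inner knob (rad): 0 when its pointer line meets the raised mark, growing counterclockwise seen from above, range -1.7 to 1.7. It starts 0.6 to 1.3 rad clockwise of the mark (negative values). It stays where it is left; about 0.03 N m turns it.
- knob_top (a point): Centre of the top of the inner knob, on its vertical axis, 71 mm above the bench; x axis points along the bar, away from the pointer end. The knob is a grey bar 25 mm long (x), 11 mm thick (y), 28 mm high, on a round foot 27 mm across and 2 mm high that stands on the outer ring. Pinch it across the 11 mm.
- pointer (a point): Pointer end of the inner knob's bar: the top of the end with the black line, 12.5 mm from its axis.
- mark (a point): The raised black mark on the panel, 35 mm from the knob's axis on the unit's -x side, 30 mm above the bench.
- ring_edge (a point): A point on the rim of the outer ring, a black knurled ring 52 mm across round the inner knob, its top face 40.5 mm above the bench. The ring turns easily about the same axis; its start angle varies and must be kept.
- spare_bottle: Clear laboratory bottle with a blue cap, 56 mm across, 105 mm tall, standing beyond the unit: a bystander. Origin: centre of its underside.
- old_cell: The spent cell: same make and size as the fresh ones (30 (x) x 16 (y) x 36 mm, 50 g), told by its place, standing in the middle slot of the dock at the start. Origin: centre of its underside, z up.
- tray: Small open grey tray for spent cells, 80 (x) x 70 (y) x 24 mm outside, walls 3 mm, fixed to the bench left of and beyond the unit. Origin: centre of its underside, z up. The cell may stand or lie in it.
- cell_0: Fresh cell: black block battery cell with a metal band and two brass studs on top, 30 (x) x 16 (y) x 36 mm high, 50 g, standing upright on the bench beyond the unit; may be absent. Origin: centre of its underside, z up. In a slot its 30 mm side lies along the dock's x, either way round, gripped best across that 30 mm side near the top, since its neighbours stand close along y.
- cell_1: Fresh cell: black block battery cell with a metal band and two brass studs on top, 30 (x) x 16 (y) x 36 mm high, 50 g, standing upright on the bench beyond the unit; may be absent. Origin: centre of its underside, z up. In a slot its 30 mm side lies along the dock's x, either way round, gripped best across that 30 mm side near the top, since its neighbours stand close along y.
- cell_2: Fresh cell: black block battery cell with a metal band and two brass studs on top, 30 (x) x 16 (y) x 36 mm high, 50 g, standing upright on the bench beyond the unit; may be absent. Origin: centre of its underside, z up. In a slot its 30 mm side lies along the dock's x, either way round, gripped best across that 30 mm side near the top, since its neighbours stand close along y.

How it is judged:
By the outcome, as a careful person would: the job done as asked, in the order asked, and still so for the second after the job is handed in, with the robot touching nothing.
Of cell_0, cell_1, cell_2 only 2 to 3 are there at a start; the rules pass over those that are not, and their reading is None.
At some moment in a run one of cover_94 may be knocked a few centimetres aside while the robot is not near it.
It also fails if it takes over 208 s, if anything falls off the work surface, if the arm or the gripper's body presses on something with over 40 N, if the wrist force passes 120 N, or if a joint passes its speed limit or range.

## Working session

There is one attempt and no reset: what is moved stays moved. The work goes in short steps, Python scripts to look and compute and a tool call to move; the robot and the scene stay as the last step left them, time stands still between calls to the robot, and variables do not carry over. Pictures are saved under pics/ and viewed, and the job is handed in when it is done.

Besides the shell and the picture viewer there is one more tool, called after "Request:" as name([rows], argument=value, ...), one row to a line, values as JSON. play_rows: Moves the arm, as the interface text tells. Its arguments: {"type":"object","properties":{"targets":{"type":"array","items":{"type":"object","properties":{"fingers":{"type":"number"},"x":{"type":"number"},"y":{"type":"number"},"z":{"type":"number"},"wx":{"type":"number"},"wy":{"type":"number"},"wz":{"type":"number"}}}},"grip_force":{"type":"number"}},"required":["targets"]}

```bash
ls -la && mkdir -p pics && python3 - <<'E'
from workcell import bot
import cv2
o=bot.get_obs()
for k,v in o.items(): print(k,v)
for n in ("scene","top","wrist"):
    p,d=bot.camera(n); cv2.imwrite(f"pics/{n}0.png",p)
    c=bot.get_calibration(n); print(n,c)
E
```

```text
total 12
drwxr-xr-x  3 agent agent 4096 Dec  6 14:09 .
drwxr-xr-x 23 root  root  4096 Dec  6 14:09 ..
drwxr-xr-x  2 agent agent 4096 Dec  6 14:09 pics
time 0.0
q [7.48851459e+01 5.01304304e+00 1.00344112e+01 9.50990762e+01
 5.01011753e-04 8.99996448e+01]
qd [-0.02190976 -0.15128201 -0.00461632  0.09608747  0.02190633 -0.01079676]
joint_efforts [ 2.57575475e-04 -5.20387316e+01  4.64804614e+01  1.61174114e-02
  4.48081209e-05  5.13995246e-06]
ee_pos [0.14335839 0.53077188 0.24156403]
tcp_rot [-1.79922292e+02 -5.01493040e-04  1.64885500e+02]
wrist_force [-0.41278931  0.52831494 -0.1313048 ]
torque [0.03570357 0.00225064 0.03797494]
opening 0.0851703418884158
scene {'fx': 395.3788984337093, 'fy': 395.3788984337093, 'cx': 281.72667086272054, 'cy': 209.83798945744738, 'camera_from_world': array([[ 0.89624136, -0.44355069,  0.0037689 , -0.37980601],
       [-0.23160837, -0.47520209, -0.84884659,  0.32060723],
       [ 0.37829748,  0.75989852, -0.52862582,  0.47626915],
       [ 0.        ,  0.        ,  0.        ,  1.        ]])}
top {'fx': 447.80658199691845, 'fy': 447.80658199691845, 'cx': 282.35813351508796, 'cy': 221.47779544119877, 'camera_from_world': array([[ 0.1327171 , -0.99114514, -0.00418069,  0.20517384],
       [-0.96597275, -0.12839941, -0.22452222,  0.59046493],
       [ 0.22199731,  0.03383637, -0.97446   ,  0.98399655],
       [ 0.        ,  0.        ,  0.        ,  1.        ]])}
wrist {'fx': 361.91696997081107, 'fy': 361.91696997081107, 'cx': 276.9412751594645, 'cy': 209.5607890348872, 'camera_from_world': array([[ 0.26034301,  0.96551465, -0.00172243, -0.55018623],
       [ 0.93050989, -0.25042746,  0.26727782, -0.03634469],
       [ 0.25762931, -0.07118665, -0.96361797,  0.37807643],
       [ 0.        ,  0.        ,  0.        ,  1.        ]])}
```

View pics/scene0.png

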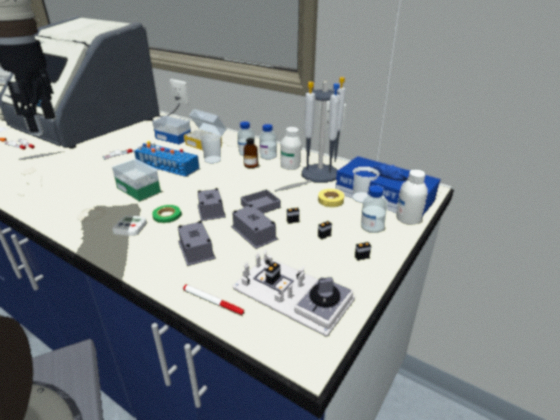

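View pics/top0.png

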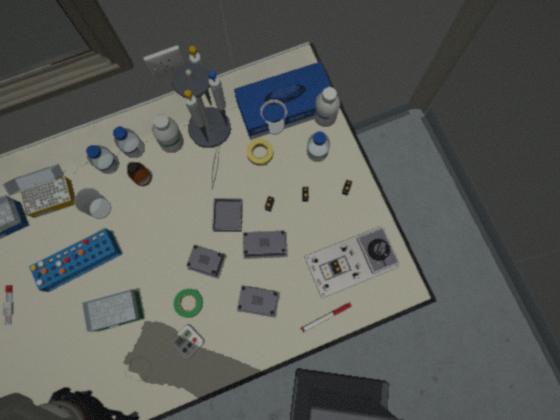

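View pics/wrist0.png

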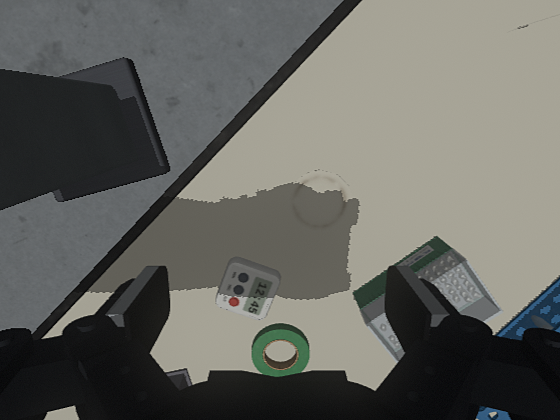

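The top view shows the unit at the right (≈345,260), with the old cell in its dock (335,266). The three fresh cells are at (269,203), (305,193) and (347,186). The covers are at (206,261), (265,243) and (258,300), and the tray is at (228,213).

```bash
cat > h.py <<'E'
from workcell import bot
import numpy as np, cv2
from scipy.spatial.transform import Rotation as Rn
def deproj(cal,d,u,v,z=None):
    """pixels->world using depth d (array or None) or plane z"""
    T=np.linalg.inv(cal["camera_from_world"])
    u=np.atleast_1d(u).astype(float);v=np.atleast_1d(v).astype(float)
    ray=np.stack([(u-cal["cx"])/cal["fx"],(v-cal["cy"])/cal["fy"],np.ones_like(u)],1)
    if z is not None:
        r=ray@T[:3,:3].T; s=(z-T[2,3])/r[:,2]; return T[:3,3]+r*s[:,None]
    dd=d[np.round(v).astype(int),np.round(u).astype(int)]
    return T[:3,3]+(ray*dd[:,None])@T[:3,:3].T
def cloud(cal,d):
    v,u=np.mgrid[0:d.shape[0],0:d.shape[1]]
    P=deproj(cal,d,u.ravel(),v.ravel()).reshape(d.shape+(3,)); P[d<=0]=np.nan
    return P
def proj(cal,P):
    P=np.atleast_2d(P); c=P@cal["camera_from_world"][:3,:3].T+cal["camera_from_world"][:3,3]
    return np.stack([c[:,0]/c[:,2]*cal["fx"]+cal["cx"],c[:,1]/c[:,2]*cal["fy"]+cal["cy"]],1)
def tcp():
    o=bot.get_obs(); return np.array(o["ee_pos"]),Rn.from_euler("xyz",o["tcp_rot"],degrees=True).as_matrix(),o
def rel(pos,yaw=None,rpy=None,cmd=None):
    """shift/turn in tool frame from present pose to a pose (tool down with yaw: tool x axis heading)"""
    p,R,o=tcp() if cmd is None else cmd
    Rt=Rn.from_euler("xyz",rpy if rpy is not None else [180,0,yaw],degrees=True).as_matrix()
    s=R.T@(np.array(pos)-p); w=Rn.from_matrix(R.T@Rt).as_rotvec(degrees=True)
    return np.round(s,4),np.round(w,2)
E
python3 - <<'E'
from h import *
p,d=bot.camera("top"); cal=bot.get_calibration("top"); P=cloud(cal,d)
for q in ["unit","cover_94","cover_80","cover_108","tray","cell_0","old_cell","spare_bottle","inner_knob"]:
    for r in bot.outline_of(q,"top")[:4]:
        m=r["region"]; pts=P[m]; pts=pts[~np.isnan(pts[:,0])]
        zt=np.percentile(pts[:,2],90) 
        t=pts[abs(pts[:,2]-zt)<0.006]
        rc=cv2.minAreaRect((t[:,:2]*1000).astype(np.float32))
        print(q,round(r["confidence"],2),r["extent"],"ztop",round(zt,3),"rect",np.round(rc[0],0),np.round(rc[1],0),round(rc[2],1))
E
```

```text
unit 0.75 [304.1, 226.6, 398.0, 298.5] ztop 0.039 rect [495. 105.] [ 77. 192.] 29.2
unit 0.51 [237.2, 285.2, 281.1, 316.3] ztop 0.046 rect [371. 315.] [85. 54.] 87.7
cover_94 0.79 [238.4, 290.4, 281.5, 319.1] ztop 0.046 rect [371. 315.] [85. 54.] 87.7
cover_94 0.72 [186.5, 246.5, 229.0, 275.0] ztop 0.046 rect [448. 453.] [72. 54.] 79.2
cover_80 0.79 [238.4, 290.4, 281.5, 319.1] ztop 0.046 rect [371. 315.] [85. 54.] 87.7
cover_80 0.72 [186.5, 246.5, 229.0, 275.0] ztop 0.046 rect [448. 453.] [72. 54.] 79.2
cover_108 0.79 [238.4, 290.4, 281.5, 319.1] ztop 0.046 rect [371. 315.] [85. 54.] 87.7
cover_108 0.72 [186.5, 246.5, 229.0, 275.0] ztop 0.046 rect [448. 453.] [72. 54.] 79.2
tray 0.92 [215.5, 195.5, 242.2, 234.0] ztop 0.022 rect [569. 421.] [79. 70.] 7.4
cell_0 0.68 [341.8, 181.4, 352.8, 195.5] ztop 0.038 rect [676. 136.] [15. 28.] 78.7
cell_0 0.6 [302.7, 188.9, 310.5, 204.9] ztop 0.038 rect [646. 237.] [29. 15.] 6.9
cell_0 0.47 [299.7, 229.8, 397.1, 297.1] ztop 0.039 rect [494. 105.] [ 75. 192.] 28.7
old_cell 0.63 [333.3, 258.8, 342.0, 272.1] ztop 0.048 rect [473. 143.] [29. 16.] 28.7
spare_bottle 0.84 [306.9, 129.3, 331.0, 163.6] ztop 0.105 rect [763. 221.] [31. 28.] 50.3
inner_knob 0.68 [375.1, 242.1, 383.8, 256.5] ztop 0.073 rect [527.  47.] [10. 22.] 77.4
```

```bash
python3 - <<'E'
from h import *
p,R,o=tcp(); cal=bot.get_calibration("wrist"); T=np.linalg.inv(cal["camera_from_world"])
print("cam in tool", R.T@(T[:3,3]-p)); print("cam axes in tool\n", np.round(R.T@T[:3,:3],3))
# want tool yaw with cam looking at unit center
for yaw in (119,-61,29):
  print(yaw, rel([0.47,0.12,0.30],yaw))
E
```

```text
cam in tool [ 0.06626246  0.00082257 -0.13131427]
cam axes in tool
 [[ 0.    -0.964 -0.267]
 [ 1.     0.001 -0.001]
 [ 0.001 -0.267  0.964]]
119 (array([-0.4224, -0.3116, -0.0577]), array([ 1.000e-02, -0.000e+00,  4.589e+01]))
-61 (array([-0.4224, -0.3116, -0.0577]), array([ 0.0000e+00,  1.0000e-02, -1.3411e+02]))
29 (array([-0.4224, -0.3116, -0.0577]), array([ 0.0000e+00, -1.0000e-02,  1.3589e+02]))
```

```bash
python3 - <<'E'
from h import *
print(rel([0.52,0.19,0.28],119))
E
```

```text
(array([-0.4525, -0.231 , -0.0377]), array([ 1.000e-02, -0.000e+00,  4.589e+01]))
```

Request:
play_rows([
  {"x": -0.4525, "y": -0.231, "z": -0.038, "wz": 45.9, "fingers": 1},
  {"x": -0.4525, "y": -0.231, "z": -0.038, "wz": 45.9, "fingers": 1},
  {"x": -0.4525, "y": -0.231, "z": -0.038, "wz": 45.9, "fingers": 1},
  {"x": -0.4525, "y": -0.231, "z": -0.038, "wz": 45.9, "fingers": 1},
  {"x": -0.4525, "y": -0.231, "z": -0.038, "wz": 45.9, "fingers": 1},
  {"x": -0.4525, "y": -0.231, "z": -0.038, "wz": 45.9, "fingers": 1},
  {"x": -0.4525, "y": -0.231, "z": -0.038, "wz": 45.9, "fingers": 1},
  {"x": -0.4525, "y": -0.231, "z": -0.038, "wz": 45.9, "fingers": 1},
  {"x": -0.4525, "y": -0.231, "z": -0.038, "wz": 45.9, "fingers": 1},
  {"x": -0.4525, "y": -0.231, "z": -0.038, "wz": 45.9, "fingers": 1},
  {"x": -0.4525, "y": -0.231, "z": -0.038, "wz": 45.9, "fingers": 1},
  {"x": -0.4525, "y": -0.231, "z": -0.038, "wz": 45.9, "fingers": 1},
  {"x": -0.4525, "y": -0.231, "z": -0.038, "wz": 45.9, "fingers": 1},
  {"x": -0.4525, "y": -0.231, "z": -0.038, "wz": 45.9, "fingers": 1},
  {"x": -0.4525, "y": -0.231, "z": -0.038, "wz": 45.9, "fingers": 1},
  {"x": -0.4525, "y": -0.231, "z": -0.038, "wz": 45.9, "fingers": 1},
])

```text
$.targets[0]: bad value
```

```bash
python3 - <<'E'
from h import *
o=bot.get_obs(); print(o["time"],o["ee_pos"],o["tcp_rot"],o["q"],o["qd"].max())
cal=bot.get_calibration("wrist"); p,d=bot.camera("wrist"); cv2.imwrite("pics/w1.png",p)
np.savez("w1.npz",p=p,d=d,**{k:np.array(v) for k,v in cal.items()})
E
```

```text
0.65 [0.14341878 0.53098535 0.24232603] [1.79994264e+02 7.09467492e-04 1.64885793e+02] [ 7.48854746e+01  4.97610698e+00  1.00798958e+01  9.50980525e+01
 -7.09435646e-04  8.99996819e+01] 0.06931131362264058
```

View pics/w1.png

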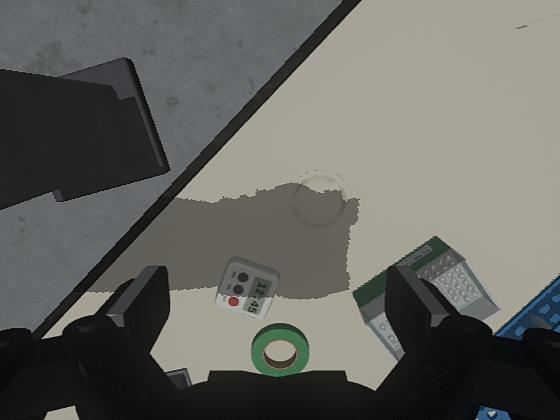

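Request:
play_rows([
  {"fingers": 1, "x": -0.4525, "y": -0.231, "z": -0.038, "wx": 0, "wy": 0, "wz": 45.9},
  {"fingers": 1, "x": -0.4525, "y": -0.231, "z": -0.038, "wx": 0, "wy": 0, "wz": 45.9},
  {"fingers": 1, "x": -0.4525, "y": -0.231, "z": -0.038, "wx": 0, "wy": 0, "wz": 45.9},
  {"fingers": 1, "x": -0.4525, "y": -0.231, "z": -0.038, "wx": 0, "wy": 0, "wz": 45.9},
  {"fingers": 1, "x": -0.4525, "y": -0.231, "z": -0.038, "wx": 0, "wy": 0, "wz": 45.9},
  {"fingers": 1, "x": -0.4525, "y": -0.231, "z": -0.038, "wx": 0, "wy": 0, "wz": 45.9},
  {"fingers": 1, "x": -0.4525, "y": -0.231, "z": -0.038, "wx": 0, "wy": 0, "wz": 45.9},
  {"fingers": 1, "x": -0.4525, "y": -0.231, "z": -0.038, "wx": 0, "wy": 0, "wz": 45.9},
  {"fingers": 1, "x": -0.4525, "y": -0.231, "z": -0.038, "wx": 0, "wy": 0, "wz": 45.9},
  {"fingers": 1, "x": -0.4525, "y": -0.231, "z": -0.038, "wx": 0, "wy": 0, "wz": 45.9},
  {"fingers": 1, "x": -0.4525, "y": -0.231, "z": -0.038, "wx": 0, "wy": 0, "wz": 45.9},
  {"fingers": 1, "x": -0.4525, "y": -0.231, "z": -0.038, "wx": 0, "wy": 0, "wz": 45.9},
  {"fingers": 1, "x": -0.4525, "y": -0.231, "z": -0.038, "wx": 0, "wy": 0, "wz": 45.9},
  {"fingers": 1, "x": -0.4525, "y": -0.231, "z": -0.038, "wx": 0, "wy": 0, "wz": 45.9},
  {"fingers": 1, "x": -0.4525, "y": -0.231, "z": -0.038, "wx": 0, "wy": 0, "wz": 45.9},
  {"fingers": 1, "x": -0.4525, "y": -0.231, "z": -0.038, "wx": 0, "wy": 0, "wz": 45.9},
])

```text
time: 2.03
ee_pos: [0.5194, 0.1906, 0.2803]
tcp_rot: [-180.0, -0.0, 119.0]
wrist_force: [0.1, -0.0, 0.5]
opening: 0.0852
```

```bash
cat > snap.py <<'E'
from h import *
import sys
def snap(name,cam="wrist"):
    o=bot.get_obs(); cal=bot.get_calibration(cam); p,d=bot.camera(cam); cv2.imwrite(f"pics/{name}.png",p)
    np.savez(name+".npz",p=p,d=d,**{k:np.array(v) for k,v in cal.items()})
    return cal,p,d,o
if __name__=="__main__":
    c,p,d,o=snap(sys.argv[1],sys.argv[2] if len(sys.argv)>2 else "wrist"); print(o["time"],o["ee_pos"],o["tcp_rot"],np.round(o["q"],1),o["opening"])
E
python3 snap.py w1
```

```text
2.0333 [0.51940386 0.19060273 0.28026744] [-1.79986178e+02 -1.61100060e-02  1.19017404e+02] [20.1  6.5 16.  99.5  0.  81.1] 0.08520095007481418
```

View pics/w1.png

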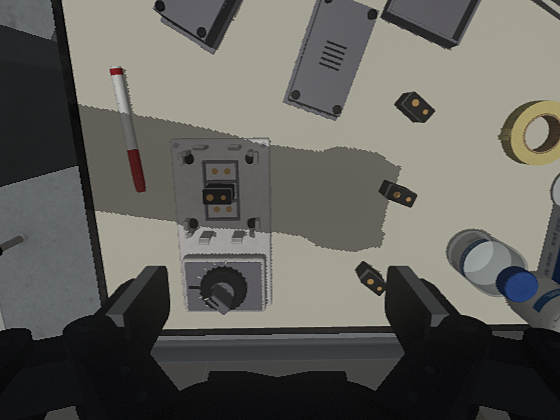

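```bash
cat > meas.py <<'E'
from h import *
import sys
z=np.load(sys.argv[1]+".npz"); cal={k:z[k] for k in ("fx","fy","cx","cy","camera_from_world")}
P=cloud(cal,z["d"]); Z=np.nan_to_num(P[...,2],nan=-1)
def comps(lo,hi,amin):
    m=((Z>lo)&(Z<hi)).astype(np.uint8)
    n,l,s,c=cv2.connectedComponentsWithStats(m,connectivity=4)
    for i in range(1,n):
        if s[i,4]<amin: continue
        q=P[l==i]; rc=cv2.minAreaRect((q[:,:2]*1000).astype(np.float32))
        w,h=rc[1]; a=rc[2] if w>=h else rc[2]-90
        print(f"z[{lo},{hi}] px{c[i].round(0)} n{s[i,4]} zmed {np.median(q[:,2])*1000:.1f} ctr {np.round(rc[0],1)} size {max(w,h):.1f}x{min(w,h):.1f} longdir {a:.1f}")
print("table z",np.median(Z[(abs(Z)<0.01)]))
comps(0.032,0.042,100); comps(0.043,0.052,60); comps(0.066,0.076,60); comps(0.006,0.014,300)
E
python3 meas.py w1
```

```text
table z -0.00048093563576684373
z[0.032,0.042] px[215.  20.] n167 zmed 37.8 ctr [397.4 292.1] size 43.7x4.6 longdir 85.7
z[0.032,0.042] px[419. 107.] n497 zmed 34.7 ctr [611.4 320.9] size 30.2x16.5 longdir -10.2
z[0.032,0.042] px[401. 196.] n413 zmed 34.9 ctr [648.  236.1] size 30.5x16.1 longdir 8.7
z[0.032,0.042] px[468. 249.] n250 zmed 37.2 ctr [750.9 222.4] size 53.8x21.7 longdir 80.2
z[0.032,0.042] px[550. 282.] n181 zmed 36.1 ctr [852.9 235.5] size 39.5x14.6 longdir 75.8
z[0.032,0.042] px[223. 285.] n1004 zmed 40.0 ctr [529.4  47.2] size 54.0x50.8 longdir 22.2
z[0.032,0.042] px[373. 283.] n335 zmed 34.9 ctr [678.5 135.1] size 30.5x16.2 longdir -10.4
z[0.032,0.042] px[524. 309.] n119 zmed 38.0 ctr [849.6 193.2] size 35.2x6.6 longdir -53.1
z[0.043,0.052] px[159.   5.] n93 zmed 45.5 ctr [350.1 277.9] size 9.1x8.1 longdir -71.2
z[0.043,0.052] px[371.  14.] n110 zmed 45.0 ctr [522.6 365.7] size 10.7x10.3 longdir 3.8
z[0.043,0.052] px[199.  31.] n123 zmed 45.1 ctr [389.4 276.2] size 17.2x10.2 longdir -2.3
z[0.043,0.052] px[295.  94.] n83 zmed 45.4 ctr [496.7 271.4] size 10.0x9.1 longd
[... 483 characters left out ...]
5.] n734 zmed 72.0 ctr [762.9 220.1] size 54.0x45.9 longdir 87.0
z[0.066,0.076] px[218. 304.] n253 zmed 70.6 ctr [530.  46.] size 25.3x11.4 longdir -16.0
z[0.066,0.076] px[549. 314.] n248 zmed 70.5 ctr [843.6 207.1] size 36.6x7.8 longdir -83.1
z[0.006,0.014] px[127. 125.] n1351 zmed 10.8 ctr [357.  150.4] size 134.0x12.7 longdir -55.3
z[0.006,0.014] px[224. 200.] n8137 zmed 9.8 ctr [497.4 103. ] size 205.4x110.2 longdir -60.6
z[0.006,0.014] px[220. 171.] n510 zmed 9.9 ctr [464.1 160.3] size 33.4x19.0 longdir 28.2
z[0.006,0.014] px[550. 230.] n518 zmed 10.0 ctr [830.9 287.3] size 117.8x12.3 longdir -64.5
z[0.006,0.014] px[222. 211.] n397 zmed 10.0 ctr [486.7 120.2] size 34.0x18.2 longdir 33.6
```

The wrist picture shows the unit clearly: old cell at (218,193), knob at (220,290), fresh cells at (414,106), (398,193) and (371,278). I'll take a second view turned by half a turn, so any camera bias cancels.

Request:
play_rows([
  {"fingers": 1, "x": -0.03, "y": -0.03, "z": 0, "wx": 0, "wy": 0, "wz": 7},
  {"fingers": 1, "x": -0.067, "y": -0.065, "z": 0, "wx": 0, "wy": 0, "wz": 14},
  {"fingers": 1, "x": -0.067, "y": -0.065, "z": 0, "wx": 0, "wy": 0, "wz": 21},
  {"fingers": 1, "x": -0.067, "y": -0.065, "z": 0, "wx": 0, "wy": 0, "wz": 28},
  {"fingers": 1, "x": -0.067, "y": -0.065, "z": 0, "wx": 0, "wy": 0, "wz": 35},
  {"fingers": 1, "x": -0.067, "y": -0.065, "z": 0, "wx": 0, "wy": 0, "wz": 42},
  {"fingers": 1, "x": -0.067, "y": -0.065, "z": 0, "wx": 0, "wy": 0, "wz": 49},
  {"fingers": 1, "x": -0.067, "y": -0.065, "z": 0, "wx": 0, "wy": 0, "wz": 56},
  {"fingers": 1, "x": -0.067, "y": -0.065, "z": 0, "wx": 0, "wy": 0, "wz": 63},
  {"fingers": 1, "x": -0.067, "y": -0.065, "z": 0, "wx": 0, "wy": 0, "wz": 70},
  {"fingers": 1, "x": -0.067, "y": -0.065, "z": 0, "wx": 0, "wy": 0, "wz": 77},
  {"fingers": 1, "x": -0.067, "y": -0.065, "z": 0, "wx": 0, "wy": 0, "wz": 84},
  {"fingers": 1, "x": -0.067, "y": -0.065, "z": 0, "wx": 0, "wy": 0, "wz": 90},
])

```text
time: 3.17
ee_pos: [0.4949, 0.1011, 0.2806]
tcp_rot: [180.0, -0.0, 28.7]
wrist_force: [0.2, 0.2, 0.1]
opening: 0.0855
```

Request:
play_rows([
  {"fingers": 1, "x": 0, "y": 0, "z": 0, "wx": 0, "wy": 0, "wz": 7},
  {"fingers": 1, "x": 0, "y": 0, "z": 0, "wx": 0, "wy": 0, "wz": 14},
  {"fingers": 1, "x": 0, "y": 0, "z": 0, "wx": 0, "wy": 0, "wz": 21},
  {"fingers": 1, "x": 0, "y": 0, "z": 0, "wx": 0, "wy": 0, "wz": 28},
  {"fingers": 1, "x": 0, "y": 0, "z": 0, "wx": 0, "wy": 0, "wz": 35},
  {"fingers": 1, "x": 0, "y": 0, "z": 0, "wx": 0, "wy": 0, "wz": 42},
  {"fingers": 1, "x": 0, "y": 0, "z": 0, "wx": 0, "wy": 0, "wz": 49},
  {"fingers": 1, "x": 0, "y": 0, "z": 0, "wx": 0, "wy": 0, "wz": 56},
  {"fingers": 1, "x": 0, "y": 0, "z": 0, "wx": 0, "wy": 0, "wz": 63},
  {"fingers": 1, "x": 0, "y": 0, "z": 0, "wx": 0, "wy": 0, "wz": 70},
  {"fingers": 1, "x": 0, "y": 0, "z": 0, "wx": 0, "wy": 0, "wz": 77},
  {"fingers": 1, "x": 0, "y": 0, "z": 0, "wx": 0, "wy": 0, "wz": 84},
  {"fingers": 1, "x": 0, "y": 0, "z": 0, "wx": 0, "wy": 0, "wz": 90},
  {"fingers": 1, "x": 0, "y": 0, "z": 0, "wx": 0, "wy": 0, "wz": 90},
  {"fingers": 1, "x": 0, "y": 0, "z": 0, "wx": 0, "wy": 0, "wz": 90},
])

```text
time: 4.42
ee_pos: [0.4311, -0.1117, 0.2806]
tcp_rot: [-167.2, 2.8, -22.3]
wrist_force: [-0.3, -0.1, -0.3]
opening: 0.0853
```

```bash
python3 snap.py w2 && python3 meas.py w2
```

```text
4.4167 [ 0.43112894 -0.11165072  0.28062823] [-167.24507259    2.8466344   -22.29461503] [-22.3  -6.2   2.4 101.5  12.8 180. ] 0.08529914267952177
table z -0.000678345906823391
z[0.032,0.042] px[41. 35.] n403 zmed 34.6 ctr [679.  134.8] size 30.6x17.7 longdir -9.1
z[0.032,0.042] px[169. 130.] n1099 zmed 39.8 ctr [529.9  42.7] size 53.7x48.8 longdir -11.5
z[0.032,0.042] px[ 28. 214.] n405 zmed 37.3 ctr [491.4 303.9] size 114.7x48.4 longdir -51.5
z[0.032,0.042] px[124. 202.] n150 zmed 37.5 ctr [476.3 135.4] size 33.0x13.7 longdir 4.5
z[0.032,0.042] px[ 73. 296.] n336 zmed 37.5 ctr [393.9 303.7] size 99.2x42.9 longdir 58.8
z[0.043,0.052] px[166. 132.] n194 zmed 44.6 ctr [528.4  37.2] size 24.8x9.9 longdir -13.4
z[0.043,0.052] px[117. 206.] n281 zmed 44.7 ctr [475.7 142.1] size 29.8x16.7 longdir 28.3
z[0.066,0.076] px[148. 135.] n280 zmed 70.3 ctr [530.2  45.4] size 25.1x11.7 longdir -14.4
z[0.006,0.014] px[150. 182.] n5485 zmed 9.6 ctr [498.1 102.6] size 206.2x109.7 longdir -60.7
z[0.006,0.014] px[139. 187.] n335 zmed 9.8 ctr [487.4 124.7] size 32.9x19.9 longdir 30.1
z[0.006,0.014] px[180. 262.] n381 zmed 10.5 ctr [372.5 128.4] size 82.0x12.2 longdir -54.9
```

View pics/w2.png

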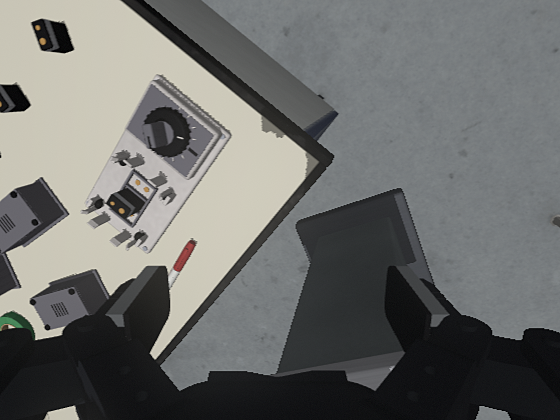

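Request:
play_rows([
  {"fingers": 1, "x": 0, "y": 0, "z": 0, "wx": 0, "wy": 0, "wz": 0},
])

```text
time: 4.55
ee_pos: [0.4309, -0.1121, 0.2809]
tcp_rot: [-167.3, 2.8, -22.3]
wrist_force: [0.5, -0.6, 1.0]
opening: 0.0852
```

```bash
python3 - <<'E'
from h import *
p,R,o=tcp(); print(o["time"],p,o["tcp_rot"],o["q"],o["qd"])
for P,y in (([0.4753,0.142,0.14],119.4),([0.4753,0.142,0.14],60),([0.495,0.10,0.28],29)): print(y,rel(P,y))
E
```

```text
4.55 [ 0.43094538 -0.11210484  0.28093974] [-167.28663722    2.80759695  -22.32845744] [-22.36334732  -6.27293978   2.45909619 101.54749422  12.7116514
 179.9642764 ] [ 1.93486602  0.96585888  0.71767998 -0.50007996  0.13965239 -0.12153306]
119.4 (array([-0.0485, -0.2141,  0.1954]), array([  -8.91,  -14.52, -141.27]))
60 (array([-0.0485, -0.2141,  0.1954]), array([-12.46,  -6.84, -82.26]))
29 (array([-0.0213, -0.2147,  0.0505]), array([-13.11,  -3.09, -51.41]))
```

Request:
play_rows([
  {"fingers": 0.2, "x": -0.0485, "y": -0.2141, "z": 0.1954, "wx": -8.91, "wy": -14.52, "wz": -141.27},
  {"fingers": 0.2, "x": -0.0485, "y": -0.2141, "z": 0.1954, "wx": -8.91, "wy": -14.52, "wz": -141.27},
  {"fingers": 0.2, "x": -0.0485, "y": -0.2141, "z": 0.1954, "wx": -8.91, "wy": -14.52, "wz": -141.27},
  {"fingers": 0.2, "x": -0.0485, "y": -0.2141, "z": 0.1954, "wx": -8.91, "wy": -14.52, "wz": -141.27},
  {"fingers": 0.2, "x": -0.0485, "y": -0.2141, "z": 0.1954, "wx": -8.91, "wy": -14.52, "wz": -141.27},
  {"fingers": 0.2, "x": -0.0485, "y": -0.2141, "z": 0.1954, "wx": -8.91, "wy": -14.52, "wz": -141.27},
  {"fingers": 0.2, "x": -0.0485, "y": -0.2141, "z": 0.1954, "wx": -8.91, "wy": -14.52, "wz": -141.27},
  {"fingers": 0.2, "x": -0.0485, "y": -0.2141, "z": 0.1954, "wx": -8.91, "wy": -14.52, "wz": -141.27},
  {"fingers": 0.2, "x": -0.0485, "y": -0.2141, "z": 0.1954, "wx": -8.91, "wy": -14.52, "wz": -141.27},
  {"fingers": 0.2, "x": -0.0485, "y": -0.2141, "z": 0.1954, "wx": -8.91, "wy": -14.52, "wz": -141.27},
  {"fingers": 0.2, "x": -0.0485, "y": -0.2141, "z": 0.1954, "wx": -8.91, "wy": -14.52, "wz": -141.27},
  {"fingers": 0.2, "x": -0.0485, "y": -0.2141, "z": 0.1954, "wx": -8.91, "wy": -14.52, "wz": -141.27},
  {"fingers": 0.2, "x": -0.0485, "y": -0.2141, "z": 0.1954, "wx": -8.91, "wy": -14.52, "wz": -141.27},
  {"fingers": 0.2, "x": -0.0485, "y": -0.2141, "z": 0.1954, "wx": -8.91, "wy": -14.52, "wz": -141.27},
  {"fingers": 0.2, "x": -0.0485, "y": -0.2141, "z": 0.1954, "wx": -8.91, "wy": -14.52, "wz": -141.27},
  {"fingers": 0.2, "x": -0.0485, "y": -0.2141, "z": 0.1954, "wx": -8.91, "wy": -14.52, "wz": -141.27},
  {"fingers": 0.2, "x": -0.0485, "y": -0.2141, "z": 0.1954, "wx": -8.91, "wy": -14.52, "wz": -141.27},
  {"fingers": 0.2, "x": -0.0485, "y": -0.2141, "z": 0.1954, "wx": -8.91, "wy": -14.52, "wz": -141.27},
  {"fingers": 0.2, "x": -0.0485, "y": -0.2141, "z": 0.1954, "wx": -8.91, "wy": -14.52, "wz": -141.27},
  {"fingers": 0.2, "x": -0.0485, "y": -0.2141, "z": 0.1954, "wx": -8.91, "wy": -14.52, "wz": -141.27},
], grip_force=40)

```text
time: 6.22
ee_pos: [0.4753, 0.1436, 0.1397]
tcp_rot: [180.0, 0.0, 120.0]
wrist_force: [-0.3, 0.0, -0.0]
opening: 0.0512
```

```bash
python3 - <<'E'
from h import *
p,R,o=tcp(); print(o["time"],p,o["tcp_rot"],o["q"],o["qd"],o["opening"])
print(rel([0.4754,0.1421,0.06],119.4)); print(rel([0.4754,0.1421,0.036],119.4))
E
```

```text
6.2167 [0.47531247 0.14358503 0.13968305] [1.79988852e+02 2.26012803e-03 1.19989715e+02] [ 1.68086199e+01 -3.16129215e+00 -9.50865144e+00  8.36412711e+01
  3.41484418e-04  7.68189047e+01] [  3.64018149  -6.06155459  -5.75318402  -5.63675488  -6.52637745
 -68.53354528] 0.05117421415561188
(array([-0.0013, -0.0007,  0.0797]), array([0.01, 0.  , 0.59]))
(array([-0.0013, -0.0007,  0.1037]), array([0.01, 0.  , 0.59]))
```

Request:
play_rows([
  {"fingers": 0.2, "x": 0, "y": 0, "z": 0.03, "wx": 0, "wy": 0, "wz": 0},
  {"fingers": 0.2, "x": 0, "y": 0, "z": 0.06, "wx": 0, "wy": 0, "wz": 0},
  {"fingers": 0.2, "x": 0, "y": 0, "z": 0.08, "wx": 0, "wy": 0, "wz": 0},
  {"fingers": 0.2, "x": 0, "y": 0, "z": 0.095, "wx": 0, "wy": 0, "wz": 0},
  {"fingers": 0.2, "x": 0, "y": 0, "z": 0.104, "wx": 0, "wy": 0, "wz": 0},
  {"fingers": 0.2, "x": 0, "y": 0, "z": 0.104, "wx": 0, "wy": 0, "wz": 0},
  {"fingers": -0.5, "x": 0, "y": 0, "z": 0.104, "wx": 0, "wy": 0, "wz": 0},
  {"fingers": -0.5, "x": 0, "y": 0, "z": 0.104, "wx": 0, "wy": 0, "wz": 0},
  {"fingers": -0.5, "x": 0, "y": 0, "z": 0.104, "wx": 0, "wy": 0, "wz": 0},
  {"fingers": -0.5, "x": 0, "y": 0, "z": 0.104, "wx": 0, "wy": 0, "wz": 0},
  {"fingers": -0.5, "x": 0, "y": 0, "z": 0.104, "wx": 0, "wy": 0, "wz": 0},
])

```text
time: 7.13
ee_pos: [0.4762, 0.1423, 0.0369]
tcp_rot: [179.9, -0.0, 119.4]
wrist_force: [-3.0, 0.2, 6.0]
opening: 0.0289
```

```bash
python3 snap.py w3; python3 - <<'E'
from h import *
print(bot.get_obs()["wrist_force"],bot.get_obs()["tcp_rot"])
E
```

```text
7.1333 [0.47620362 0.14225579 0.03690663] [ 1.79925890e+02 -4.86296559e-02  1.19447211e+02] [ 16.6  -1.1 -19.   72.1   0.1  77.2] 0.028897314902326717
[-2.08781125  1.5437946   6.64097094] [ 1.79922640e+02 -4.78566191e-02  1.19441792e+02]
```

View pics/w3.png

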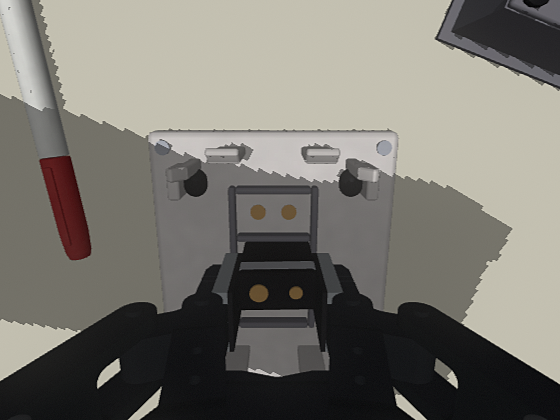

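Request:
play_rows([
  {"fingers": -0.5, "x": 0, "y": 0, "z": -0.015, "wx": 0, "wy": 0, "wz": 0},
  {"fingers": -0.5, "x": 0, "y": 0, "z": -0.05, "wx": 0, "wy": 0, "wz": 0},
  {"fingers": -0.5, "x": 0.01, "y": 0.011, "z": -0.08, "wx": 0, "wy": 0, "wz": 0},
  {"fingers": -0.5, "x": 0.03, "y": 0.034, "z": -0.095, "wx": 0, "wy": 0, "wz": 5},
  {"fingers": -0.5, "x": 0.055, "y": 0.062, "z": -0.095, "wx": 0, "wy": 0, "wz": 10},
  {"fingers": -0.5, "x": 0.082, "y": 0.092, "z": -0.095, "wx": 0, "wy": 0, "wz": 15},
  {"fingers": -0.5, "x": 0.109, "y": 0.123, "z": -0.095, "wx": 0, "wy": 0, "wz": 20},
  {"fingers": -0.5, "x": 0.136, "y": 0.153, "z": -0.095, "wx": 0, "wy": 0, "wz": 22},
  {"fingers": -0.5, "x": 0.163, "y": 0.184, "z": -0.08, "wx": 0, "wy": 0, "wz": 22},
  {"fingers": -0.5, "x": 0.185, "y": 0.208, "z": -0.06, "wx": 0, "wy": 0, "wz": 22},
  {"fingers": -0.5, "x": 0.195, "y": 0.22, "z": -0.05, "wx": 0, "wy": 0, "wz": 22},
  {"fingers": -0.5, "x": 0.195, "y": 0.22, "z": -0.04, "wx": 0, "wy": 0, "wz": 22},
  {"fingers": -0.5, "x": 0.195, "y": 0.22, "z": -0.04, "wx": 0, "wy": 0, "wz": 22},
])

```text
time: 8.27
ee_pos: [0.5707, 0.4199, 0.0724]
tcp_rot: [-179.8, 0.1, 97.5]
wrist_force: [-0.9, 0.2, -0.8]
opening: 0.029
```

```bash
python3 snap.py w4; python3 - <<'E'
from h import *
print(rel([0.571,0.420,0.033],97.4))
E
```

```text
8.2667 [0.570674   0.41987758 0.07242528] [-1.79764233e+02  9.67554137e-02  9.74968687e+01] [ 36.3  27.2  18.5  81.5   0.  118.8] 0.029023179535861678
(array([0.0007, 0.0002, 0.0413]), array([-0.16,  0.05,  0.05]))
```

View pics/w4.png

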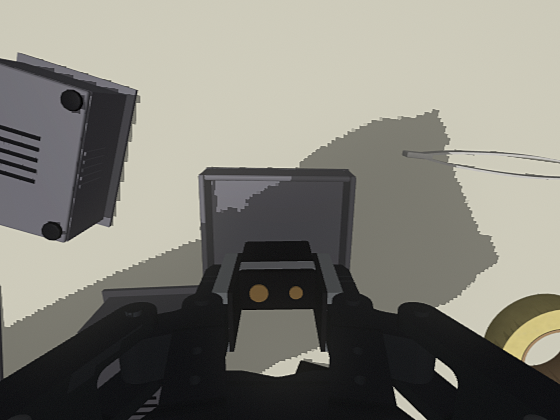

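Request:
play_rows([
  {"fingers": -0.5, "x": 0, "y": 0, "z": 0.02, "wx": 0, "wy": 0, "wz": 0},
  {"fingers": -0.5, "x": 0, "y": 0, "z": 0.036, "wx": 0, "wy": 0, "wz": 0},
  {"fingers": -0.5, "x": 0, "y": 0, "z": 0.043, "wx": 0, "wy": 0, "wz": 0},
  {"fingers": -0.5, "x": 0, "y": 0, "z": 0.043, "wx": 0, "wy": 0, "wz": 0},
  {"fingers": -0.05, "x": 0, "y": 0, "z": 0.043, "wx": 0, "wy": 0, "wz": 0},
  {"fingers": -0.05, "x": 0, "y": 0, "z": 0.043, "wx": 0, "wy": 0, "wz": 0},
  {"fingers": -0.05, "x": 0, "y": 0, "z": 0.043, "wx": 0, "wy": 0, "wz": 0},
  {"fingers": -0.05, "x": 0, "y": 0, "z": 0.02, "wx": 0, "wy": 0, "wz": 0},
  {"fingers": -0.05, "x": 0, "y": 0, "z": -0.015, "wx": 0, "wy": 0, "wz": 0},
  {"fingers": 0.2, "x": -0.03, "y": 0.008, "z": -0.024, "wx": 0, "wy": 0, "wz": 5},
  {"fingers": 0.2, "x": -0.06, "y": 0.016, "z": -0.024, "wx": 0, "wy": 0, "wz": 10},
  {"fingers": 0.2, "x": -0.09, "y": 0.024, "z": -0.024, "wx": 0, "wy": 0, "wz": 15},
  {"fingers": 0.2, "x": -0.1037, "y": 0.0276, "z": -0.024, "wx": 0, "wy": 0, "wz": 17.6},
  {"fingers": 0.2, "x": -0.1037, "y": 0.0276, "z": -0.024, "wx": 0, "wy": 0, "wz": 17.6},
  {"fingers": 0.2, "x": -0.1037, "y": 0.0276, "z": -0.024, "wx": 0, "wy": 0, "wz": 17.6},
])

```text
time: 9.57
ee_pos: [0.6129, 0.3201, 0.1005]
tcp_rot: [180.0, -0.1, 79.8]
wrist_force: [-0.2, 1.0, -0.2]
opening: 0.0513
```

```bash
python3 snap.py w5; python3 meas.py w5 | grep -E "z\[0.032|table"; python3 - <<'E'
from h import *
print(rel([0.6117,0.3207,0.026],79.8))
E
```

```text
9.5667 [0.61286118 0.32006446 0.10054296] [ 1.79994135e+02 -6.62042295e-02  7.98087365e+01] [ 27.6  24.1  17.4  83.3   0.  127.7] 0.051260842249315375
table z -0.0004472751334216457
z[0.032,0.042] px[161.  61.] n2183 zmed 37.6 ctr [572.6 420.3] size 30.3x16.7 longdir 8.8
z[0.032,0.042] px[132. 229.] n1226 zmed 37.5 ctr [533.6 334.3] size 77.4x3.9 longdir -78.9
z[0.032,0.042] px[272. 229.] n1389 zmed 34.8 ctr [611.8 321.8] size 30.1x16.1 longdir -10.0
z[0.032,0.042] px[529. 314.] n790 zmed 37.0 ctr [757.5 241.7] size 37.9x9.2 longdir 28.0
z[0.032,0.042] px[340. 348.] n498 zmed 34.9 ctr [640.1 235.8] size 17.3x13.7 longdir -82.1
(array([-0.0004, -0.0007,  0.0743]), array([-0.01, -0.06,  0.09]))
```

View pics/w5.png

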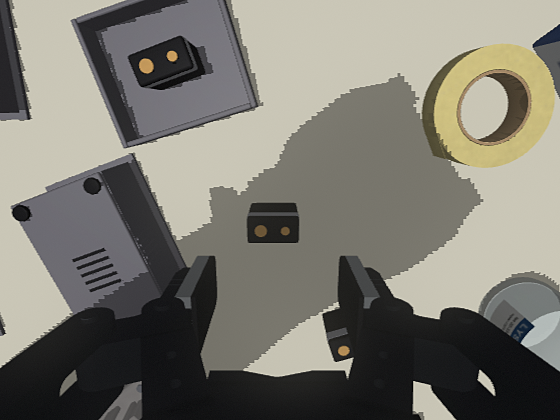

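Request:
play_rows([
  {"fingers": 0.2, "x": 0.0005, "y": 0, "z": 0.03, "wx": 0, "wy": 0, "wz": 0},
  {"fingers": 0.2, "x": 0.0005, "y": 0, "z": 0.055, "wx": 0, "wy": 0, "wz": 0},
  {"fingers": 0.2, "x": 0.0005, "y": 0, "z": 0.07, "wx": 0, "wy": 0, "wz": 0},
  {"fingers": 0.2, "x": 0.0005, "y": 0, "z": 0.074, "wx": 0, "wy": 0, "wz": 0},
  {"fingers": 0.2, "x": 0.0005, "y": 0, "z": 0.074, "wx": 0, "wy": 0, "wz": 0},
  {"fingers": -0.5, "x": 0.0005, "y": 0, "z": 0.074, "wx": 0, "wy": 0, "wz": 0},
  {"fingers": -0.5, "x": 0.0005, "y": 0, "z": 0.074, "wx": 0, "wy": 0, "wz": 0},
  {"fingers": -0.5, "x": 0.0005, "y": 0, "z": 0.074, "wx": 0, "wy": 0, "wz": 0},
  {"fingers": -0.5, "x": 0.0005, "y": 0, "z": 0.074, "wx": 0, "wy": 0, "wz": 0},
  {"fingers": -0.5, "x": 0.0005, "y": 0, "z": 0.055, "wx": 0, "wy": 0, "wz": 0},
  {"fingers": -0.5, "x": 0.0005, "y": 0, "z": 0.02, "wx": 0, "wy": 0, "wz": 0},
  {"fingers": -0.5, "x": 0.0005, "y": 0, "z": 0, "wx": 0, "wy": 0, "wz": 0},
  {"fingers": -0.5, "x": 0.0005, "y": 0, "z": 0, "wx": 0, "wy": 0, "wz": 0},
])

```text
time: 10.7
ee_pos: [0.6144, 0.322, 0.1059]
tcp_rot: [179.7, -0.3, 79.8]
wrist_force: [0.9, 0.3, 1.3]
opening: 0.0289
```

```bash
python3 snap.py w6; cat > held.py <<'E'
# compare held cell in wrist picture: stud centroids; cell top points in TOOL frame
from h import *
import sys
for n in sys.argv[1:]:
    z=np.load(n+".npz"); p=z["p"]; 
    hsv=cv2.cvtColor(p,cv2.COLOR_BGR2HSV); m=cv2.inRange(hsv,(8,90,80),(30,255,255)); m[:260]=0; m[330:]=0; m[:,:230]=0; m[:,330:]=0
    k,l,s,c=cv2.connectedComponentsWithStats(m)
    for i in range(1,k):
        if s[i,4]>30: print(n,"stud",c[i].round(1),s[i,4])
    d=z["d"][270:315,235:325]
    cal={k:z[k] for k in ("fx","fy","cx","cy","camera_from_world")}
    print("  depth at cell", [round(float(z["d"][r,277]),4) for r in (283,293,300)])
E
python3 held.py w3 w4 w6; sed -i 's/"=="$/&/' meas.py; python3 - <<'E'
from h import *
z=np.load("w3.npz"); cv2.imwrite("pics/w3c.png",cv2.resize(z["p"][160:340,160:400],None,fx=3,fy=3,interpolation=cv2.INTER_CUBIC))
z=np.load("w6.npz"); cv2.imwrite("pics/w6c.png",cv2.resize(z["p"][160:340,160:400],None,fx=3,fy=3,interpolation=cv2.INTER_CUBIC))
E
```

```text
10.7 [0.61438783 0.32197127 0.10587821] [179.67435265  -0.29514576  79.83358343] [ 27.6  24.   17.8  83.4   0.  127.8] 0.02886938788736372
w3 stud [258.2 293.2] 247
w3 stud [295.4 292.7] 126
  depth at cell [0.136, 0.1367, 0.1371]
w4 stud [258.4 293. ] 251
w4 stud [295.5 292.5] 134
  depth at cell [0.1357, 0.1382, 0.137]
w6 stud [258.5 297.3] 250
w6 stud [295.3 297.4] 131
  depth at cell [0.1367, 0.1371, 0.1387]
```

View pics/w3c.png

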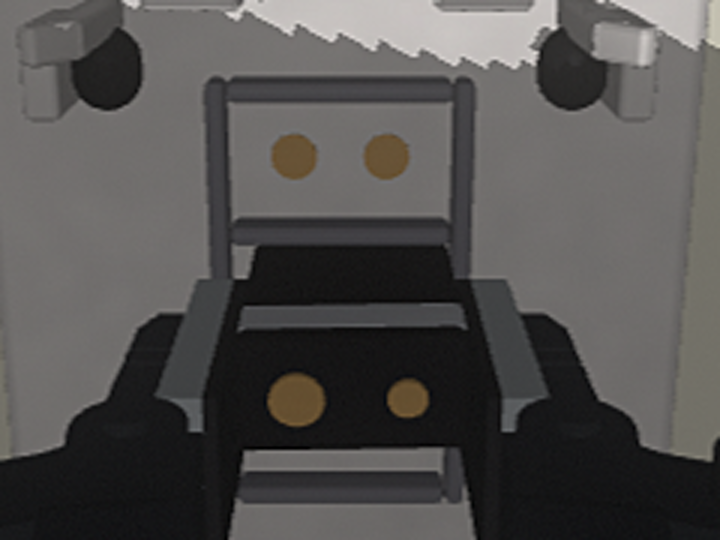

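View pics/w6c.png

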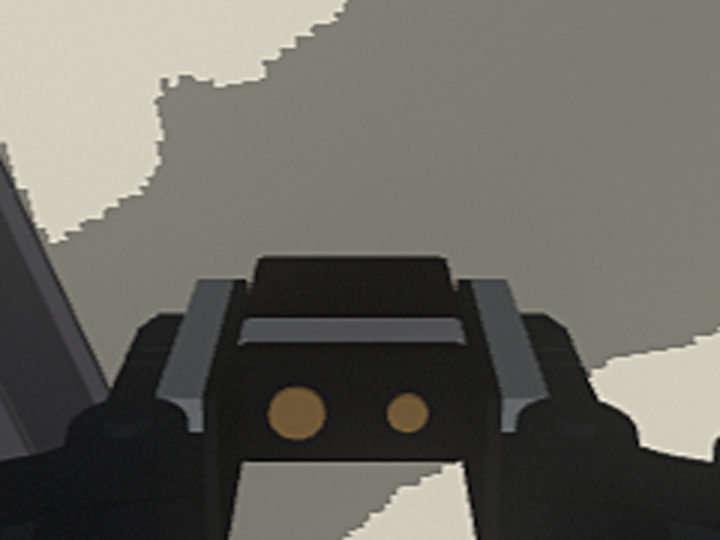

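```bash
python3 - <<'E'
from h import *
z=np.load("w3.npz"); cal={k:z[k] for k in ("fx","fy","cx","cy","camera_from_world")}
p=z["p"]; hsv=cv2.cvtColor(p,cv2.COLOR_BGR2HSV); m=cv2.inRange(hsv,(8,90,60),(30,255,255)); m[:,:230]=0; m[:,330:]=0
k,l,s,c=cv2.connectedComponentsWithStats(m)
D=[c[i] for i in range(1,k) if s[i,4]>30]; print(np.round(D,1))
P=cloud(cal,z["d"]); 
for q in D:
    d=P[int(round(q[1])),int(round(q[0]))]; print(np.round(d*1000,1))
a=np.deg2rad(29.4); X=np.array([np.cos(a),np.sin(a)]); Y=np.array([-X[1],X[0]])
fl=[q for q in D if q[1]<250]; st=[q for q in D if q[1]>250]
F=deproj(cal,None,[q[0] for q in fl],[q[1] for q in fl],0.009)[:,:2].mean(0)*1000
S=deproj(cal,None,[q[0] for q in st],[q[1] for q in st],0.045)[:,:2].mean(0)*1000
print("floor dots ctr",F,"cell ctr",S,"tcp",np.array([476.2,142.25]))
for r in (F-S,F-np.array([476.2,142.25])): print("unit frame",r@X,r@Y)
# cell top extents from depth, in the unit frame about F
top=P[(P[...,2]>0.041)&(P[...,2]<0.047)][:, :2]*1000-F
print("cell top y range",np.percentile(top@Y,[0.5,99.5]),"x",np.percentile(top@X,[1,99]))
# ribs: z 14..17
rb=P[(P[...,2]>0.0125)&(P[...,2]<0.018)][:, :2]*1000-F
x=rb@X;y=rb@Y; k=(abs(x)<14); h,e=np.histogram(y[k],bins=np.arange(-50,20,1)); print([(int(e[i]),int(h[i])) for i in range(len(h)) if h[i]>10])
E
```

```text
[[257.4 211.8]
 [288.4 211.8]
 [258.2 293. ]
 [295.5 292.4]]
[458.7 158.1  11.2]
[471.1 164.7   9.9]
[nan nan nan]
[483.3 147.3  45.4]
floor dots ctr [465.16320936 161.20003568] cell ctr [477.29638119 143.31513088] tcp [476.2  142.25]
unit frame -1.790819981913116 21.537795663775942
unit frame -0.3127607938535324 21.92753475770702
cell top y range [-29.62185904  77.88775138] x [-25.29597468  89.80665033]
[(-14, 214), (-13, 52), (-12, 109), (-11, 137), (-10, 216), (-9, 36), (10, 123), (11, 151), (12, 217)]
```

Request:
play_rows([
  {"fingers": -0.5, "x": -0.0125, "y": -0.008, "z": 0, "wx": 0, "wy": 0, "wz": -4},
  {"fingers": -0.5, "x": -0.0375, "y": -0.024, "z": 0, "wx": 0, "wy": 0, "wz": -10},
  {"fingers": -0.5, "x": -0.0625, "y": -0.04, "z": 0, "wx": 0, "wy": 0, "wz": -16},
  {"fingers": -0.5, "x": -0.0875, "y": -0.056, "z": 0, "wx": 0, "wy": 0, "wz": -22},
  {"fingers": -0.5, "x": -0.1125, "y": -0.072, "z": 0, "wx": 0, "wy": 0, "wz": -28},
  {"fingers": -0.5, "x": -0.1375, "y": -0.088, "z": 0, "wx": 0, "wy": 0, "wz": -34},
  {"fingers": -0.5, "x": -0.1625, "y": -0.104, "z": 0.01, "wx": 0, "wy": 0, "wz": -39.6},
  {"fingers": -0.5, "x": -0.177, "y": -0.1132, "z": 0.02, "wx": 0, "wy": 0, "wz": -39.6},
  {"fingers": -0.5, "x": -0.1825, "y": -0.1168, "z": 0.025, "wx": 0, "wy": 0, "wz": -39.6},
  {"fingers": -0.5, "x": -0.1825, "y": -0.1168, "z": 0.025, "wx": 0, "wy": 0, "wz": -39.6},
  {"fingers": -0.5, "x": -0.1825, "y": -0.1168, "z": 0.025, "wx": 0, "wy": 0, "wz": -39.6},
])

```text
time: 11.67
ee_pos: [0.4655, 0.1622, 0.0745]
tcp_rot: [-180.0, -0.0, 119.4]
wrist_force: [-0.3, 0.7, -0.6]
opening: 0.0289
```

```bash
python3 snap.py w7; python3 held.py w7; python3 - <<'E'
from h import *
print(rel([0.4645,0.1623,0.037],119.4))
z=np.load("w7.npz"); cv2.imwrite("pics/w7c.png",cv2.resize(z["p"][160:400,120:440],None,fx=2.5,fy=2.5,interpolation=cv2.INTER_CUBIC))
E
```

```text
11.6667 [0.46550153 0.16221388 0.07446258] [-1.79978956e+02 -4.34447276e-02  1.19387237e+02] [ 19.2  -2.7 -16.3  76.4   0.   79.8] 0.02890103640960693
w7 stud [258.4 297.5] 240
w7 stud [295.3 297.7] 125
  depth at cell [0.1365, 0.1373, 0.1379]
(array([ 0.0004, -0.0014,  0.0378]), array([ 0.01, -0.04,  0.02]))
```

View pics/w7c.png

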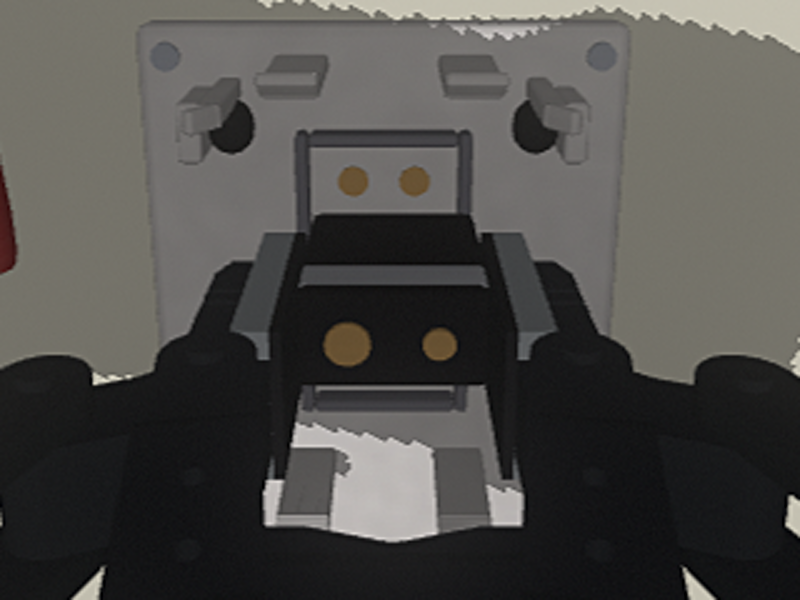

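```bash
cat > dots.py <<'E'
from h import *
import sys
z=np.load(sys.argv[1]+".npz"); cal={k:z[k] for k in ("fx","fy","cx","cy","camera_from_world")}
p=z["p"]; hsv=cv2.cvtColor(p,cv2.COLOR_BGR2HSV); m=cv2.inRange(hsv,(8,90,60),(30,255,255))
k,l,s,c=cv2.connectedComponentsWithStats(m)
P=cloud(cal,z["d"]); a=np.deg2rad(29.4); X=np.array([np.cos(a),np.sin(a)]); Y=np.array([-X[1],X[0]]); D0=np.array([475.9,142.1])
for i in range(1,k):
    if s[i,4]<25: continue
    u,v=c[i]; zz=P[int(round(v)),int(round(u))][2]
    g=0.0095 if abs(zz-.01)<.006 else (0.0455 if abs(zz-.046)<.006 else zz)
    w=deproj(cal,None,u,v,g)[0,:2]*1000
    print("px",c[i].round(1),"z",round(zz*1000,1),"world",w.round(1),"dock frame",round((w-D0)@X,2),round((w-D0)@Y,2))
E
python3 dots.py w7; python3 -c "
from h import *
o=bot.get_obs();print(o['ee_pos'],o['qd'])"; python3 dots.py w1
```

```text
px [260.9 232.2] z 10.9 world [459.1 157.8] dock frame -6.91 21.95
px [285.4 232. ] z 9.9 world [471.3 164.8] dock frame 7.14 22.05
px [258.4 297.4] z 83.2 world [461.3 158.5] dock frame -4.68 21.47
px [295.4 297.4] z 82.5 world [473.7 165. ] dock frame 9.3 21.05
[0.46594872 0.1625981  0.07481859] [ 0.33599955  0.5758139   0.80417087  0.09168933  0.10082708 -0.16479169]
px [415.1 102.3] z 36.5 world [605.  322.4] dock frame 200.96 93.75
px [533.7 132.8] z -0.5 world [750.9 366.9] dock frame 349.93 60.84
px [424.9 111.6] z 35.7 world [618.9 320. ] dock frame 211.92 84.78
px [214.4 170.8] z 10.9 world [459.1 157.8] dock frame -6.93 21.95
px [226.9 170.8] z 9.5 world [471.3 164.7] dock frame 7.11 21.91
px [396.4 194.4] z 35.7 world [641.8 235.4] dock frame 190.29 -0.19
px [209.4 197.2] z 44.8 world [469.4 138.8] dock frame -7.24 0.32
px [216.4 209. ] z 10.0 world [480.8 119.2] dock frame -6.93 -22.33
px [370.  281.3] z 36.1 world [672.5 136.3] dock frame 168.41 -101.56
```

Request:
play_rows([
  {"fingers": -0.5, "x": 0.0006, "y": -0.0018, "z": 0.01, "wx": 0, "wy": 0, "wz": 0},
  {"fingers": -0.5, "x": 0.0006, "y": -0.0018, "z": 0.02, "wx": 0, "wy": 0, "wz": 0},
  {"fingers": -0.5, "x": 0.0006, "y": -0.0018, "z": 0.025, "wx": 0, "wy": 0, "wz": 0},
  {"fingers": -0.5, "x": 0.0006, "y": -0.0018, "z": 0.025, "wx": 0, "wy": 0, "wz": 0},
  {"fingers": -0.5, "x": 0.0006, "y": -0.0018, "z": 0.025, "wx": 0, "wy": 0, "wz": 0},
])

```text
time: 12.13
ee_pos: [0.463, 0.1618, 0.0489]
tcp_rot: [-179.9, -0.1, 119.5]
wrist_force: [0.0, 0.6, -0.1]
opening: 0.0287
```

```bash
python3 snap.py w8; python3 dots.py w8; python3 - <<'E'
from h import *
z=np.load("w8.npz"); cv2.imwrite("pics/w8c.png",cv2.resize(z["p"][160:400,120:440],None,fx=2.5,fy=2.5,interpolation=cv2.INTER_CUBIC))
E
```

```text
12.1333 [0.46302299 0.16175175 0.04888569] [-1.79893922e+02 -5.23069968e-02  1.19454779e+02] [ 19.2  -2.2 -18.7  73.6   0.   79.8] 0.02867712142674471
px [258.4 297.4] z 56.2 world [459.2 157.3] dock frame -7.12 21.42
px [295.5 297.4] z 58.5 world [470.8 165.2] dock frame 6.88 22.68
px [264.2 326.8] z 10.7 world [480.8 119.3] dock frame -6.95 -22.23
px [290.3 326.8] z 10.4 world [493.  126.3] dock frame 7.12 -22.19
```

View pics/w8c.png

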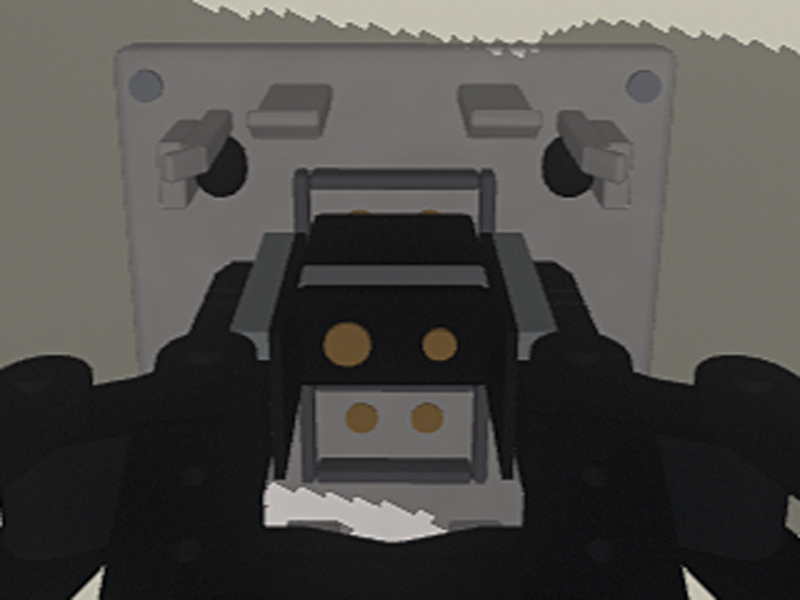

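Request:
play_rows([
  {"fingers": -0.5, "x": 0, "y": 0, "z": 0.006, "wx": 0, "wy": 0, "wz": 0},
  {"fingers": -0.5, "x": 0, "y": 0, "z": 0.012, "wx": 0, "wy": 0, "wz": 0},
  {"fingers": -0.5, "x": 0, "y": 0, "z": 0.013, "wx": 0, "wy": 0, "wz": 0},
  {"fingers": -0.5, "x": 0, "y": 0, "z": 0.013, "wx": 0, "wy": 0, "wz": 0},
])

```text
time: 12.52
ee_pos: [0.4638, 0.1619, 0.0371]
tcp_rot: [179.9, -0.0, 119.4]
wrist_force: [-1.2, 0.6, 6.0]
opening: 0.0291
```

```bash
python3 -c "
from h import *
o=bot.get_obs();print(o['ee_pos'],o['wrist_force'],o['opening'])"
```

```text
[0.4638122  0.16187716 0.03711248] [-1.19190548  0.58014499  6.00079942] 0.029096925239058928
```

Request:
play_rows([
  {"fingers": -0.1, "x": 0, "y": 0, "z": 0, "wx": 0, "wy": 0, "wz": 0},
  {"fingers": -0.1, "x": 0, "y": 0, "z": 0, "wx": 0, "wy": 0, "wz": 0},
  {"fingers": -0.1, "x": 0, "y": 0, "z": -0.002, "wx": 0, "wy": 0, "wz": 0},
  {"fingers": -0.1, "x": 0, "y": 0, "z": -0.02, "wx": 0, "wy": 0, "wz": 0},
  {"fingers": -0.1, "x": 0, "y": 0, "z": -0.045, "wx": 0, "wy": 0, "wz": 0},
  {"fingers": 0.2, "x": -0.0026, "y": 0.02, "z": -0.063, "wx": 0, "wy": 0, "wz": 3},
  {"fingers": 0.2, "x": -0.0066, "y": 0.05, "z": -0.063, "wx": 0, "wy": 0, "wz": 7},
  {"fingers": 0.2, "x": -0.0113, "y": 0.085, "z": -0.063, "wx": 0, "wy": 0, "wz": 12},
  {"fingers": 0.2, "x": -0.016, "y": 0.12, "z": -0.063, "wx": 0, "wy": 0, "wz": 17},
  {"fingers": 0.2, "x": -0.0207, "y": 0.155, "z": -0.063, "wx": 0, "wy": 0, "wz": 20.7},
  {"fingers": 0.2, "x": -0.0245, "y": 0.183, "z": -0.063, "wx": 0, "wy": 0, "wz": 20.7},
  {"fingers": 0.2, "x": -0.0266, "y": 0.1982, "z": -0.063, "wx": 0, "wy": 0, "wz": 20.7},
  {"fingers": 0.2, "x": -0.0266, "y": 0.1982, "z": -0.063, "wx": 0, "wy": 0, "wz": 20.7},
  {"fingers": 0.2, "x": -0.0266, "y": 0.1982, "z": -0.063, "wx": 0, "wy": 0, "wz": 20.7},
  {"fingers": 0.2, "x": -0.0266, "y": 0.1982, "z": -0.063, "wx": 0, "wy": 0, "wz": 20.7},
])

```text
time: 13.77
ee_pos: [0.6483, 0.2356, 0.0992]
tcp_rot: [-179.9, -0.0, 98.7]
wrist_force: [0.2, -0.4, -0.5]
opening: 0.0514
```

```bash
python3 snap.py w9; python3 meas.py w9 | grep -E "z\[0.032|table|z\[0.04"; python3 - <<'E'
from h import *
print(rel([0.6483,0.236,0.026],98.7))
E
```

```text
13.7667 [0.64833336 0.23562227 0.09915327] [-1.79897322e+02 -1.21569100e-02  9.87417071e+01] [ 20.   24.   17.2  83.2   0.  101.2] 0.051386122162141785
table z -0.0005184590010509638
z[0.032,0.042] px[80. 67.] n1477 zmed 37.3 ctr [539.  306.2] size 65.4x3.2 longdir -80.4
z[0.032,0.042] px[275. 230.] n1410 zmed 34.8 ctr [648.2 236.6] size 29.5x16.2 longdir 8.6
z[0.032,0.042] px[448. 263.] n823 zmed 37.1 ctr [753.6 229.6] size 54.0x21.8 longdir 56.6
z[0.032,0.042] px[286. 371.] n146 zmed 34.3 ctr [670.5 143.8] size 15.9x7.6 longdir 19.4
z[0.043,0.052] px[ 72. 127.] n305 zmed 45.5 ctr [538.3 278.3] size 11.0x9.7 longdir 24.9
z[0.043,0.052] px[455. 271.] n888 zmed 47.7 ctr [753.3 229.9] size 53.8x21.5 longdir 56.6
(array([0.0004, 0.0002, 0.0736]), array([-0.07, -0.02,  0.04]))
```

View pics/w9.png

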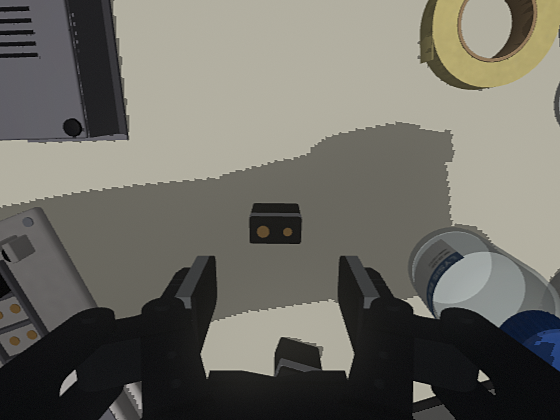

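Request:
play_rows([
  {"fingers": 0.2, "x": 0, "y": 0, "z": 0.03, "wx": 0, "wy": 0, "wz": 0},
  {"fingers": 0.2, "x": 0, "y": 0, "z": 0.055, "wx": 0, "wy": 0, "wz": 0},
  {"fingers": 0.2, "x": 0, "y": 0, "z": 0.07, "wx": 0, "wy": 0, "wz": 0},
  {"fingers": 0.2, "x": 0, "y": 0, "z": 0.074, "wx": 0, "wy": 0, "wz": 0},
  {"fingers": 0.2, "x": 0, "y": 0, "z": 0.074, "wx": 0, "wy": 0, "wz": 0},
  {"fingers": 0.2, "x": 0, "y": 0, "z": 0.074, "wx": 0, "wy": 0, "wz": 0},
  {"fingers": -0.5, "x": 0, "y": 0, "z": 0.074, "wx": 0, "wy": 0, "wz": 0},
  {"fingers": -0.5, "x": 0, "y": 0, "z": 0.074, "wx": 0, "wy": 0, "wz": 0},
  {"fingers": -0.5, "x": 0, "y": 0, "z": 0.074, "wx": 0, "wy": 0, "wz": 0},
  {"fingers": -0.5, "x": 0, "y": 0, "z": 0.074, "wx": 0, "wy": 0, "wz": 0},
])

```text
time: 14.65
ee_pos: [0.6498, 0.2362, 0.0276]
tcp_rot: [179.9, -0.1, 98.7]
wrist_force: [-1.7, 0.6, 6.7]
opening: 0.0293
```

```bash
python3 snap.py w10; python3 held.py w10
```

```text
14.65 [0.64984106 0.23623559 0.02764064] [ 1.79879484e+02 -5.83124111e-02  9.87382710e+01] [ 20.   25.2  10.8  75.5   0.  101.2] 0.029295899254808588
w10 stud [258.3 293.6] 237
w10 stud [295.3 293.7] 120
  depth at cell [0.1363, 0.1383, 0.1387]
```

Request:
play_rows([
  {"fingers": -0.5, "x": 0, "y": 0, "z": -0.02, "wx": 0, "wy": 0, "wz": 0},
  {"fingers": -0.5, "x": 0, "y": 0, "z": -0.05, "wx": 0, "wy": 0, "wz": 0},
  {"fingers": -0.5, "x": -0.0067, "y": -0.0185, "z": -0.07, "wx": 0, "wy": 0, "wz": -3},
  {"fingers": -0.5, "x": -0.0168, "y": -0.0463, "z": -0.074, "wx": 0, "wy": 0, "wz": -7},
  {"fingers": -0.5, "x": -0.0276, "y": -0.0759, "z": -0.074, "wx": 0, "wy": 0, "wz": -11},
  {"fingers": -0.5, "x": -0.0384, "y": -0.1055, "z": -0.074, "wx": 0, "wy": 0, "wz": -15},
  {"fingers": -0.5, "x": -0.0492, "y": -0.1351, "z": -0.074, "wx": 0, "wy": 0, "wz": -19},
  {"fingers": -0.5, "x": -0.06, "y": -0.1648, "z": -0.07, "wx": 0, "wy": 0, "wz": -20.7},
  {"fingers": -0.5, "x": -0.0654, "y": -0.1796, "z": -0.062, "wx": 0, "wy": 0, "wz": -20.7},
  {"fingers": -0.5, "x": -0.0674, "y": -0.1851, "z": -0.054, "wx": 0, "wy": 0, "wz": -20.7},
  {"fingers": -0.5, "x": -0.0674, "y": -0.1851, "z": -0.054, "wx": 0, "wy": 0, "wz": -20.7},
  {"fingers": -0.5, "x": -0.0674, "y": -0.1851, "z": -0.054, "wx": 0, "wy": 0, "wz": -20.7},
  {"fingers": -0.5, "x": -0.0674, "y": -0.1851, "z": -0.054, "wx": 0, "wy": 0, "wz": -20.7},
])

```text
time: 15.78
ee_pos: [0.4772, 0.1415, 0.0805]
tcp_rot: [179.9, -0.0, 119.4]
wrist_force: [1.3, -0.8, -1.1]
opening: 0.0293
```

```bash
python3 snap.py w11; python3 dots.py w11;python3 held.py w11; python3 - <<'E'
from h import *
z=np.load("w11.npz"); cv2.imwrite("pics/w11c.png",cv2.resize(z["p"][120:400,120:440],None,fx=2.1,fy=2.1,interpolation=cv2.INTER_CUBIC))
E
```

```text
15.7833 [0.47717465 0.14153107 0.08047377] [ 1.79947995e+02 -2.15956381e-02  1.19441851e+02] [ 16.5  -2.2 -15.2  77.    0.   77.1] 0.029306938350675257
px [258.8 206.6] z 45.6 world [459.9 157.6] dock frame -6.32 21.39
px [288.1 206.5] z 46.0 world [472.  164.5] dock frame 7.62 21.43
px [261.1 226.2] z 10.2 world [469.9 138.5] dock frame -6.95 -0.21
px [285.1 226.1] z 11.9 world [482.2 145.4] dock frame 7.13 -0.18
px [258.4 293.3] z 89.0 world [472.2 139.1] dock frame -4.68 -0.75
px [295.5 293.3] z 87.4 world [484.9 145.3] dock frame 9.38 -1.61
w11 stud [258.4 293.5] 243
w11 stud [295.4 293.6] 128
  depth at cell [0.1368, 0.1382, 0.1394]
```

View pics/w11c.png

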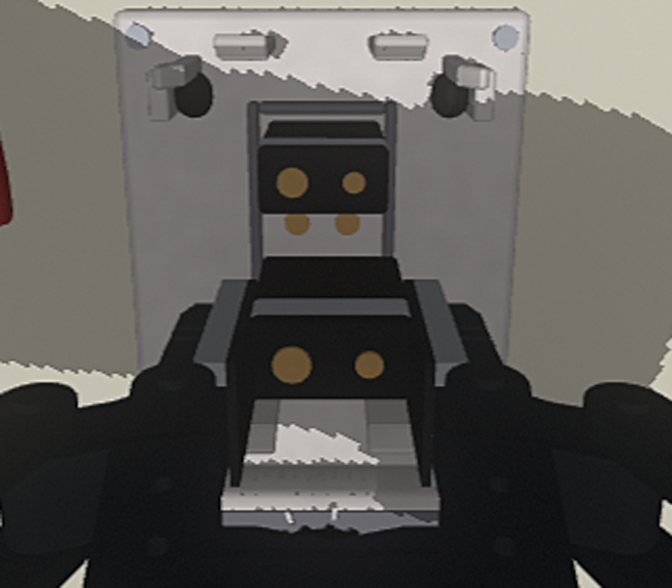

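Request:
play_rows([
  {"fingers": -0.5, "x": 0.0008, "y": -0.002, "z": 0.01, "wx": 0, "wy": 0, "wz": 0},
  {"fingers": -0.5, "x": 0.0008, "y": -0.002, "z": 0.02, "wx": 0, "wy": 0, "wz": 0},
  {"fingers": -0.5, "x": 0.0008, "y": -0.002, "z": 0.03, "wx": 0, "wy": 0, "wz": 0},
  {"fingers": -0.5, "x": 0.0008, "y": -0.002, "z": 0.03, "wx": 0, "wy": 0, "wz": 0},
  {"fingers": -0.5, "x": 0.0008, "y": -0.002, "z": 0.03, "wx": 0, "wy": 0, "wz": 0},
  {"fingers": -0.5, "x": 0.0008, "y": -0.002, "z": 0.03, "wx": 0, "wy": 0, "wz": 0},
])

```text
time: 16.33
ee_pos: [0.4742, 0.1409, 0.0495]
tcp_rot: [-180.0, -0.0, 119.4]
wrist_force: [0.4, 0.3, -0.7]
opening: 0.0289
```

```bash
python3 snap.py w12; python3 dots.py w12
```

```text
16.3333 [0.47415611 0.1409072  0.04948494] [-1.79951231e+02 -4.28096557e-02  1.19440664e+02] [ 16.5  -1.7 -18.2  73.6   0.   77.1] 0.028894185257290914
px [262.5 229.2] z 46.3 world [459.8 157.7] dock frame -6.36 21.43
px [298.1 229.3] z 44.4 world [472.1 164.5] dock frame 7.67 21.41
px [258.4 293.4] z 57.0 world [469.4 138. ] dock frame -7.67 -0.36
px [295.5 293.3] z 57.9 world [481.4 145.4] dock frame 6.37 0.17
```

Request:
play_rows([
  {"fingers": -0.5, "x": 0, "y": 0.0003, "z": 0.006, "wx": 0, "wy": 0, "wz": 0},
  {"fingers": -0.5, "x": 0, "y": 0.0003, "z": 0.012, "wx": 0, "wy": 0, "wz": 0},
  {"fingers": -0.5, "x": 0, "y": 0.0003, "z": 0.013, "wx": 0, "wy": 0, "wz": 0},
  {"fingers": -0.5, "x": 0, "y": 0.0003, "z": 0.013, "wx": 0, "wy": 0, "wz": 0},
])

```text
time: 16.72
ee_pos: [0.475, 0.1412, 0.0372]
tcp_rot: [179.9, -0.0, 119.4]
wrist_force: [-1.1, -1.1, 6.7]
opening: 0.0294
```

Request:
play_rows([
  {"fingers": -0.1, "x": 0, "y": 0, "z": 0, "wx": 0, "wy": 0, "wz": 0},
  {"fingers": -0.1, "x": 0, "y": 0, "z": 0, "wx": 0, "wy": 0, "wz": 0},
  {"fingers": -0.1, "x": 0, "y": 0, "z": -0.002, "wx": 0, "wy": 0, "wz": 0},
  {"fingers": -0.1, "x": 0, "y": 0, "z": -0.02, "wx": 0, "wy": 0, "wz": 0},
  {"fingers": -0.1, "x": 0, "y": 0, "z": -0.045, "wx": 0, "wy": 0, "wz": 0},
  {"fingers": 0.2, "x": -0.0106, "y": 0.0175, "z": -0.063, "wx": 0, "wy": 0, "wz": 5},
  {"fingers": 0.2, "x": -0.0265, "y": 0.0439, "z": -0.063, "wx": 0, "wy": 0, "wz": 11},
  {"fingers": 0.2, "x": -0.0445, "y": 0.0737, "z": -0.063, "wx": 0, "wy": 0, "wz": 17},
  {"fingers": 0.2, "x": -0.0626, "y": 0.1035, "z": -0.063, "wx": 0, "wy": 0, "wz": 23},
  {"fingers": 0.2, "x": -0.0806, "y": 0.1333, "z": -0.063, "wx": 0, "wy": 0, "wz": 29},
  {"fingers": 0.2, "x": -0.0976, "y": 0.1614, "z": -0.063, "wx": 0, "wy": 0, "wz": 35},
  {"fingers": 0.2, "x": -0.1061, "y": 0.1754, "z": -0.063, "wx": 0, "wy": 0, "wz": 39.6},
  {"fingers": 0.2, "x": -0.1061, "y": 0.1754, "z": -0.063, "wx": 0, "wy": 0, "wz": 39.6},
  {"fingers": 0.2, "x": -0.1061, "y": 0.1754, "z": -0.063, "wx": 0, "wy": 0, "wz": 39.6},
  {"fingers": 0.2, "x": -0.1061, "y": 0.1754, "z": -0.063, "wx": 0, "wy": 0, "wz": 39.6},
])

```text
time: 17.97
ee_pos: [0.6787, 0.1348, 0.099]
tcp_rot: [-179.9, 0.0, 79.9]
wrist_force: [0.5, -0.3, 0.5]
opening: 0.0513
```

```bash
python3 snap.py w13; python3 meas.py w13 | grep -E "z\[0.032|table|z\[0.04"; python3 - <<'E'
from h import *
print(rel([0.6785,0.135,0.026],79.8))
E
```

```text
17.9667 [0.67873398 0.13482177 0.09897339] [-1.79888974e+02  9.30728602e-03  7.99231921e+01] [ 11.2  24.4  17.6  83.3   0.  111.3] 0.05134060740242563
table z -0.0005577814806911052
z[0.032,0.042] px[377.  65.] n405 zmed 37.3 ctr [747.8 214.2] size 46.8x13.3 longdir -75.5
z[0.032,0.042] px[275. 231.] n1392 zmed 34.8 ctr [679.1 135.6] size 30.0x16.1 longdir -10.5
z[0.032,0.042] px[ 31. 296.] n109 zmed 36.7 ctr [529.4 121.8] size 5.2x4.4 longdir -69.5
z[0.032,0.042] px[ 20. 320.] n225 zmed 38.2 ctr [517.3 107.6] size 12.8x6.0 longdir 29.8
z[0.032,0.042] px[ 69. 380.] n163 zmed 40.4 ctr [534.1  62.7] size 15.7x5.4 longdir 36.2
z[0.032,0.042] px[110. 411.] n193 zmed 38.4 ctr [550.9  33. ] size 16.5x6.8 longdir 46.0
z[0.043,0.052] px[384.  63.] n510 zmed 47.6 ctr [748.6 213.7] size 48.8x15.1 longdir -73.2
(array([ 0.0001, -0.    ,  0.0734]), array([-0.08, -0.  ,  0.13]))
```

View pics/w13.png

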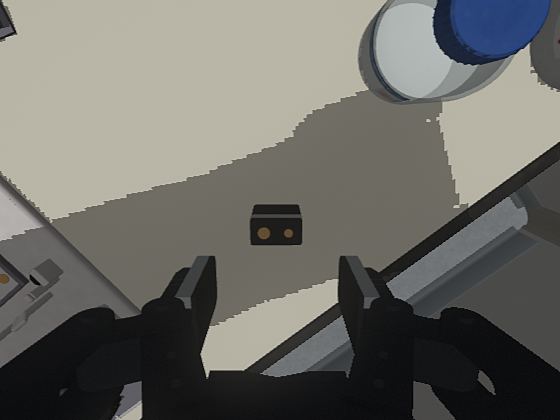

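The third fresh cell lies centred between the open fingers at (275,231). I'll grip it.

Request:
play_rows([
  {"fingers": 0.2, "x": 0, "y": 0, "z": 0.03, "wx": 0, "wy": 0, "wz": 0},
  {"fingers": 0.2, "x": 0, "y": 0, "z": 0.055, "wx": 0, "wy": 0, "wz": 0},
  {"fingers": 0.2, "x": 0, "y": 0, "z": 0.07, "wx": 0, "wy": 0, "wz": 0},
  {"fingers": 0.2, "x": 0, "y": 0, "z": 0.074, "wx": 0, "wy": 0, "wz": 0},
  {"fingers": 0.2, "x": 0, "y": 0, "z": 0.074, "wx": 0, "wy": 0, "wz": 0},
  {"fingers": 0.2, "x": 0, "y": 0, "z": 0.074, "wx": 0, "wy": 0, "wz": 0},
  {"fingers": -0.5, "x": 0, "y": 0, "z": 0.074, "wx": 0, "wy": 0, "wz": 0},
  {"fingers": -0.5, "x": 0, "y": 0, "z": 0.074, "wx": 0, "wy": 0, "wz": 0},
  {"fingers": -0.5, "x": 0, "y": 0, "z": 0.074, "wx": 0, "wy": 0, "wz": 0},
  {"fingers": -0.5, "x": 0, "y": 0, "z": 0.074, "wx": 0, "wy": 0, "wz": 0},
])

```text
time: 18.85
ee_pos: [0.6802, 0.1351, 0.0275]
tcp_rot: [179.9, -0.1, 79.8]
wrist_force: [-1.4, -0.2, 5.8]
opening: 0.0288
```

```bash
python3 snap.py w14; python3 held.py w14
```

```text
18.85 [0.68017748 0.13507376 0.02754563] [ 1.79897511e+02 -7.69400620e-02  7.98441040e+01] [ 11.2  25.5  11.2  75.6   0.  111.4] 0.028842765734030832
w14 stud [258.4 296.2] 242
w14 stud [295.2 296.1] 124
  depth at cell [0.1369, 0.139, 0.1382]
```

Request:
play_rows([
  {"fingers": -0.5, "x": 0, "y": 0, "z": -0.02, "wx": 0, "wy": 0, "wz": 0},
  {"fingers": -0.5, "x": 0, "y": 0, "z": -0.05, "wx": 0, "wy": 0, "wz": 0},
  {"fingers": -0.5, "x": -0.0046, "y": -0.0189, "z": -0.07, "wx": 0, "wy": 0, "wz": -4},
  {"fingers": -0.5, "x": -0.0116, "y": -0.0474, "z": -0.074, "wx": 0, "wy": 0, "wz": -11},
  {"fingers": -0.5, "x": -0.019, "y": -0.0777, "z": -0.074, "wx": 0, "wy": 0, "wz": -18},
  {"fingers": -0.5, "x": -0.0264, "y": -0.108, "z": -0.074, "wx": 0, "wy": 0, "wz": -25},
  {"fingers": -0.5, "x": -0.0338, "y": -0.1383, "z": -0.074, "wx": 0, "wy": 0, "wz": -32},
  {"fingers": -0.5, "x": -0.0412, "y": -0.1686, "z": -0.07, "wx": 0, "wy": 0, "wz": -37},
  {"fingers": -0.5, "x": -0.0449, "y": -0.1837, "z": -0.062, "wx": 0, "wy": 0, "wz": -39.6},
  {"fingers": -0.5, "x": -0.0463, "y": -0.1894, "z": -0.054, "wx": 0, "wy": 0, "wz": -39.6},
  {"fingers": -0.5, "x": -0.0463, "y": -0.1894, "z": -0.054, "wx": 0, "wy": 0, "wz": -39.6},
  {"fingers": -0.5, "x": -0.0463, "y": -0.1894, "z": -0.04, "wx": 0, "wy": 0, "wz": -39.6},
  {"fingers": -0.5, "x": -0.0463, "y": -0.1894, "z": -0.026, "wx": 0, "wy": 0, "wz": -39.6},
  {"fingers": -0.5, "x": -0.0463, "y": -0.1894, "z": -0.026, "wx": 0, "wy": 0, "wz": -39.6},
  {"fingers": -0.5, "x": -0.0463, "y": -0.1894, "z": -0.026, "wx": 0, "wy": 0, "wz": -39.6},
])

```text
time: 20.15
ee_pos: [0.485, 0.1227, 0.0518]
tcp_rot: [-179.9, -0.0, 119.4]
wrist_force: [-0.3, 0.5, 0.1]
opening: 0.0292
```

```bash
python3 snap.py w15; python3 dots.py w15; python3 - <<'E'
from h import *
z=np.load("w15.npz"); cv2.imwrite("pics/w15c.png",cv2.resize(z["p"][120:400,120:440],None,fx=2.1,fy=2.1,interpolation=cv2.INTER_CUBIC))
E
```

```text
20.15 [0.48500228 0.12266105 0.05184421] [-1.79943382e+02 -4.58062639e-02  1.19417611e+02] [ 14.2  -1.  -17.2  73.9   0.   74.8] 0.02918331213908019
px [260.9 174.8] z 46.1 world [459.8 157.7] dock frame -6.37 21.46
px [297.2 175. ] z 46.3 world [472.  164.5] dock frame 7.6 21.39
px [260.5 228.6] z 45.8 world [470.2 138.5] dock frame -6.76 -0.34
px [295.4 228.6] z 44.5 world [482.3 145.3] dock frame 7.21 -0.34
px [258.5 295.9] z 60.9 world [480.4 119.6] dock frame -7.08 -21.83
px [295.5 295.8] z 58.8 world [493.2 125.6] dock frame 6.92 -22.89
```

View pics/w15c.png

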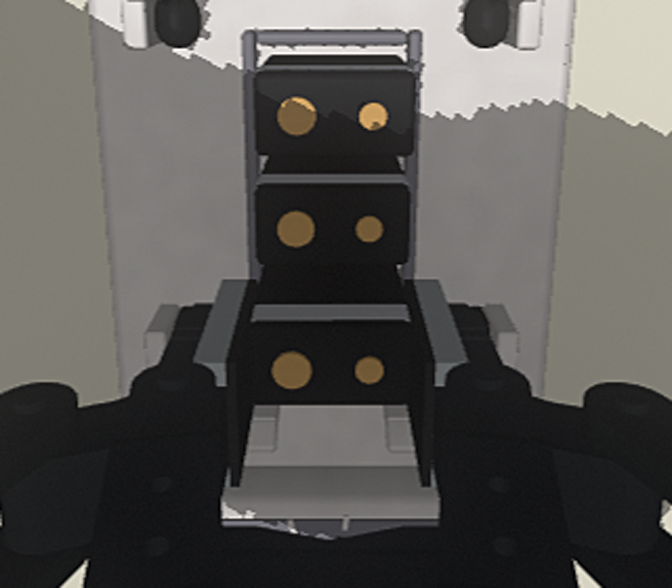

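Request:
play_rows([
  {"fingers": -0.5, "x": 0.0002, "y": 0, "z": 0.006, "wx": 0, "wy": 0, "wz": 0},
  {"fingers": -0.5, "x": 0.0002, "y": 0, "z": 0.012, "wx": 0, "wy": 0, "wz": 0},
  {"fingers": -0.5, "x": 0.0002, "y": 0, "z": 0.015, "wx": 0, "wy": 0, "wz": 0},
  {"fingers": -0.5, "x": 0.0002, "y": 0, "z": 0.015, "wx": 0, "wy": 0, "wz": 0},
])

```text
time: 20.53
ee_pos: [0.4852, 0.1229, 0.0375]
tcp_rot: [179.9, -0.0, 119.4]
wrist_force: [-2.1, -0.9, 7.8]
opening: 0.029
```

Request:
play_rows([
  {"fingers": -0.1, "x": 0, "y": 0, "z": 0, "wx": 0, "wy": 0, "wz": 0},
  {"fingers": -0.1, "x": 0, "y": 0, "z": 0, "wx": 0, "wy": 0, "wz": 0},
  {"fingers": -0.1, "x": 0, "y": 0, "z": -0.002, "wx": 0, "wy": 0, "wz": 0},
  {"fingers": -0.1, "x": 0, "y": 0, "z": -0.02, "wx": 0, "wy": 0, "wz": 0},
  {"fingers": -0.1, "x": 0, "y": 0, "z": -0.045, "wx": 0, "wy": 0, "wz": 0},
  {"fingers": 0.2, "x": 0.02, "y": 0, "z": -0.07, "wx": 0, "wy": 0, "wz": 3},
  {"fingers": 1, "x": 0.05, "y": 0, "z": -0.09, "wx": 0, "wy": 0, "wz": 8},
  {"fingers": 1, "x": 0.08, "y": -0.001, "z": -0.11, "wx": 0, "wy": 0, "wz": 14},
  {"fingers": 1, "x": 0.115, "y": -0.0015, "z": -0.123, "wx": 0, "wy": 0, "wz": 20},
  {"fingers": 1, "x": 0.15, "y": -0.002, "z": -0.123, "wx": 0, "wy": 0, "wz": 26},
  {"fingers": 1, "x": 0.185, "y": -0.0025, "z": -0.123, "wx": 0, "wy": 0, "wz": 31},
  {"fingers": 1, "x": 0.21, "y": -0.0028, "z": -0.123, "wx": 0, "wy": 0, "wz": 31.7},
  {"fingers": 1, "x": 0.2208, "y": -0.0028, "z": -0.123, "wx": 0, "wy": 0, "wz": 31.7},
  {"fingers": 1, "x": 0.2208, "y": -0.0028, "z": -0.123, "wx": 0, "wy": 0, "wz": 31.7},
  {"fingers": 1, "x": 0.2208, "y": -0.0028, "z": -0.123, "wx": 0, "wy": 0, "wz": 31.7},
  {"fingers": 1, "x": 0.2208, "y": -0.0028, "z": -0.123, "wx": 0, "wy": 0, "wz": 31.7},
])

```text
time: 21.87
ee_pos: [0.3742, 0.313, 0.1596]
tcp_rot: [-180.0, 0.0, 87.7]
wrist_force: [1.4, -1.2, -0.5]
opening: 0.0854
```

```bash
python3 snap.py w16; sed -e 's/^comps.*$/comps(0.038,0.044,300); comps(0.0435,0.05,60); comps(0.0,0.006,300)/' meas.py > measc.py; sed -i 's/comps(0.0,0.006,300)//' measc.py; python3 measc.py w16; python3 snap.py t2 top
```

```text
21.8667 [0.37419153 0.31297881 0.15962418] [-1.79953903e+02  1.09003049e-02  8.77346551e+01] [ 39.9  -4.4  -8.4  86.    0.  132.2] 0.08540046304435567
table z -0.0005104269041609211
z[0.038,0.044] px[384.  22.] n3556 zmed 42.6 ctr [446.4 431.8] size 54.6x29.1 longdir -9.7
z[0.038,0.044] px[465. 188.] n10033 zmed 42.8 ctr [509.5 318.6] size 100.2x55.0 longdir -79.6
z[0.038,0.044] px[272. 202.] n8106 zmed 42.8 ctr [372.6 314.9] size 85.8x55.2 longdir 88.3
z[0.0435,0.05] px[347.  30.] n192 zmed 45.5 ctr [423.7 426.2] size 9.1x9.1 longdir 65.7
z[0.0435,0.05] px[415.  39.] n186 zmed 45.7 ctr [466.1 419.6] size 9.2x8.8 longdir 16.3
z[0.0435,0.05] px[496. 123.] n162 zmed 45.6 ctr [522.2 366.3] size 9.0x8.9 longdir 90.0
z[0.0435,0.05] px[431. 138.] n153 zmed 45.7 ctr [480.4 358.6] size 8.7x8.6 longdir -4.4
z[0.0435,0.05] px[241. 153.] n145 zmed 45.5 ctr [352.5 353.3] size 9.0x8.9 longdir 65.6
z[0.0435,0.05] px[304. 154.] n143 zmed 45.7 ctr [395.5 351.2] size 8.5x8.0 longdir -46.1
z[0.0435,0.05] px[503. 246.] n119 zmed 45.6 ctr [538.4 278.6] size 8.8x8.2 longdir -75.8
z[0.0435,0.05] px[444. 258.] n124 zmed 45.6 ctr [496.  271.2] size 10.4x8.7 longdir -34.7
z[0.0435,0.05] px[302. 256.] n120 zmed 45.5 ctr [392.5 276.9] size 8.8x8.7 longdir 4.7
z[0.0435,0.05] px[243. 256.] n110 zmed 45.8 ctr [349.7 278.6] size 8.3x8.1 longdir 44.8
21.9167 [0.37434174 0.31282026 0.15966779] [-1.79956499e+02  3.40914116e-03  8.76895558e+01] [ 39.9  -4.4  -8.4  86.    0.  132.2] 0.08523582395198952
```

View pics/w16.png

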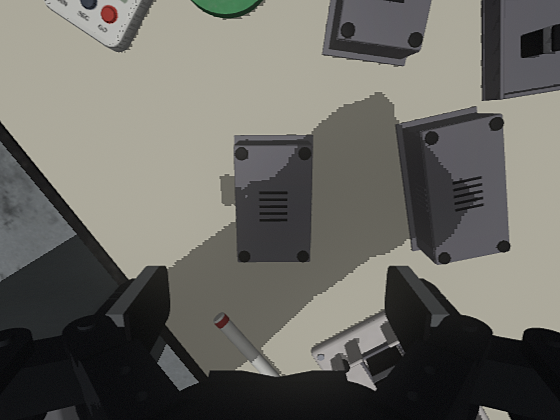

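View pics/t2.png

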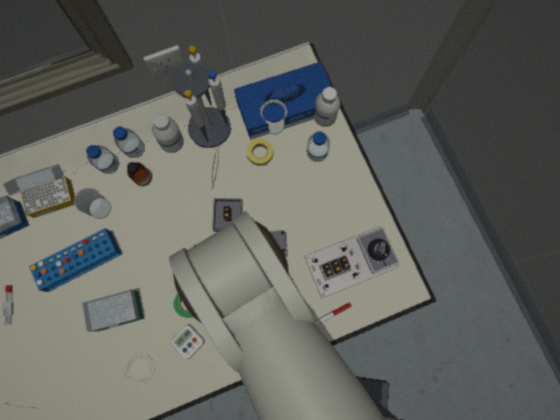

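Request:
play_rows([
  {"fingers": 1, "x": 0.001, "y": -0.001, "z": 0.035, "wx": 0, "wy": 0, "wz": 0},
  {"fingers": 1, "x": 0.001, "y": -0.001, "z": 0.07, "wx": 0, "wy": 0, "wz": 0},
  {"fingers": 1, "x": 0.001, "y": -0.001, "z": 0.1, "wx": 0, "wy": 0, "wz": 0},
  {"fingers": 1, "x": 0.001, "y": -0.001, "z": 0.122, "wx": 0, "wy": 0, "wz": 0},
  {"fingers": 1, "x": 0.001, "y": -0.001, "z": 0.136, "wx": 0, "wy": 0, "wz": 0},
  {"fingers": 1, "x": 0.001, "y": -0.001, "z": 0.136, "wx": 0, "wy": 0, "wz": 0},
  {"fingers": 0.1, "x": 0.001, "y": -0.001, "z": 0.136, "wx": 0, "wy": 0, "wz": 0},
  {"fingers": 0.1, "x": 0.001, "y": -0.001, "z": 0.136, "wx": 0, "wy": 0, "wz": 0},
  {"fingers": 0.1, "x": 0.001, "y": -0.001, "z": 0.136, "wx": 0, "wy": 0, "wz": 0},
  {"fingers": 0.1, "x": 0.001, "y": -0.001, "z": 0.136, "wx": 0, "wy": 0, "wz": 0},
  {"fingers": 0.1, "x": 0.001, "y": -0.001, "z": 0.136, "wx": 0, "wy": 0, "wz": 0},
])

```text
time: 22.88
ee_pos: [0.3736, 0.3153, 0.0255]
tcp_rot: [179.9, -0.1, 87.7]
wrist_force: [0.8, -1.9, 6.7]
opening: 0.0536
```

```bash
python3 snap.py w17; python3 measc.py w17; python3 -c "
from h import *
print(bot.get_obs()['wrist_force'])"
```

```text
22.8833 [0.37364797 0.3153334  0.02547004] [ 1.79914542e+02 -1.09933476e-01  8.77263288e+01] [ 40.1  -1.9 -21.1  70.7   0.  132.4] 0.05361780582492316
table z -0.0005480024569395059
z[0.038,0.044] px[276. 281.] n27141 zmed 42.8 ctr [375.2 321.7] size 73.3x66.6 longdir 87.3
z[0.0435,0.05] px[210. 208.] n595 zmed 45.6 ctr [354.8 353.3] size 9.8x8.6 longdir 44.2
z[0.0435,0.05] px[343. 208.] n596 zmed 45.7 ctr [397.9 351.4] size 9.3x8.9 longdir 83.8
z[0.0435,0.05] px[194. 302.] n437 zmed 46.9 ctr [348.  317.8] size 23.3x6.9 longdir -75.5
z[0.0435,0.05] px[359. 301.] n440 zmed 46.9 ctr [404.7 314.8] size 22.7x6.9 longdir 87.7
z[0.0435,0.05] px[165. 294.] n87 zmed 45.5 ctr [337.2 324.2] size 4.8x1.4 longdir -2.4
z[0.0435,0.05] px[388. 294.] n89 zmed 46.0 ctr [413.1 321.3] size 4.8x1.1 longdir -6.6
[ 1.44811752 -1.91704572  7.05371907]
```

View pics/w17.png

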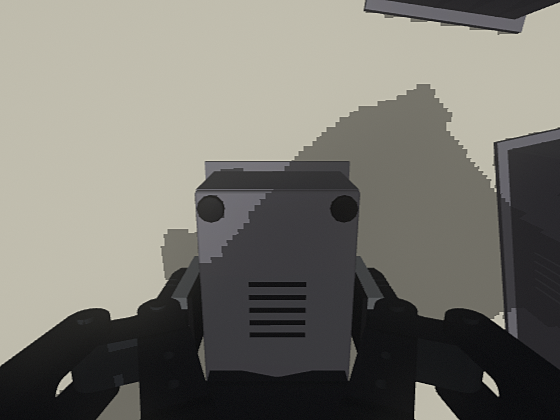

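Request:
play_rows([
  {"fingers": 0.1, "x": 0, "y": 0, "z": -0.015, "wx": 0, "wy": 0, "wz": 0},
  {"fingers": 0.1, "x": 0, "y": 0, "z": -0.04, "wx": 0, "wy": 0, "wz": 0},
  {"fingers": 0.1, "x": 0, "y": 0, "z": -0.07, "wx": 0, "wy": 0, "wz": 0},
  {"fingers": 0.1, "x": -0.013, "y": 0.0084, "z": -0.09, "wx": 0, "wy": 0, "wz": -3},
  {"fingers": 0.1, "x": -0.035, "y": 0.0225, "z": -0.1, "wx": 0, "wy": 0, "wz": -8},
  {"fingers": 0.1, "x": -0.057, "y": 0.0367, "z": -0.1, "wx": 0, "wy": 0, "wz": -13},
  {"fingers": 0.1, "x": -0.079, "y": 0.0509, "z": -0.1, "wx": 0, "wy": 0, "wz": -18},
  {"fingers": 0.1, "x": -0.101, "y": 0.065, "z": -0.1, "wx": 0, "wy": 0, "wz": -23},
  {"fingers": 0.1, "x": -0.123, "y": 0.0792, "z": -0.1, "wx": 0, "wy": 0, "wz": -28},
  {"fingers": 0.1, "x": -0.145, "y": 0.0934, "z": -0.095, "wx": 0, "wy": 0, "wz": -31.7},
  {"fingers": 0.1, "x": -0.16, "y": 0.103, "z": -0.085, "wx": 0, "wy": 0, "wz": -31.7},
  {"fingers": 0.1, "x": -0.1691, "y": 0.1089, "z": -0.075, "wx": 0, "wy": 0, "wz": -31.7},
  {"fingers": 0.1, "x": -0.1691, "y": 0.1089, "z": -0.071, "wx": 0, "wy": 0, "wz": -31.7},
  {"fingers": 0.1, "x": -0.1691, "y": 0.1089, "z": -0.071, "wx": 0, "wy": 0, "wz": -31.7},
  {"fingers": 0.1, "x": -0.1691, "y": 0.1089, "z": -0.071, "wx": 0, "wy": 0, "wz": -31.7},
  {"fingers": 0.1, "x": -0.1691, "y": 0.1089, "z": -0.071, "wx": 0, "wy": 0, "wz": -31.7},
])

```text
time: 24.27
ee_pos: [0.4747, 0.1424, 0.0951]
tcp_rot: [180.0, -0.0, 119.5]
wrist_force: [-0.3, -0.6, -0.1]
opening: 0.0534
```

```bash
python3 snap.py w18; python3 snap.py s18 scene; python3 - <<'E'
from h import *
z=np.load("w18.npz"); cal={k:z[k] for k in ("fx","fy","cx","cy","camera_from_world")}
P=cloud(cal,z["d"])*1000; a=np.deg2rad(29.4); X=np.array([np.cos(a),np.sin(a)]); Y=np.array([-X[1],X[0]]); D0=np.array([475.9,142.1])
Z=np.nan_to_num(P[...,2],nan=-99); x=(P[...,:2]-D0)@X; y=(P[...,:2]-D0)@Y
print("zmax-ish", np.percentile(Z[(abs(x)<20)&(y>0)&(y<30)],50))
zt=np.percentile(Z[(abs(x)<20)&(y>10)&(y<30)],50)
def comps(lo,hi,amin):
    m=((Z>lo)&(Z<hi)).astype(np.uint8)
    n,l,s,c=cv2.connectedComponentsWithStats(m,connectivity=4)
    for i in range(1,n):
        if s[i,4]<amin: continue
        k=l==i; print((lo,hi),"px",c[i].round(),"n",s[i,4],"x",np.percentile(x[k],[2,50,98]).round(1),"y",np.percentile(y[k],[2,50,98]).round(1),"mid",round((np.percentile(x[k],2)+np.percentile(x[k],98))/2,2),round((np.percentile(y[k],2)+np.percentile(y[k],98))/2,2))
print("pads");comps(zt+1.8,zt+5,60)
print("guides tops");comps(37.5,43.5,30)
E
```

```text
24.2667 [0.4746957  0.14243627 0.09512888] [ 1.79993435e+02 -4.05562058e-02  1.19495211e+02] [ 16.7  -2.8 -14.   78.7   0.   77.2] 0.05337661489511834
24.3167 [0.47477471 0.1424258  0.09519755] [ 1.79983394e+02 -3.43066361e-02  1.19504473e+02] [ 16.7  -2.8 -14.   78.7   0.   77.2] 0.05321449206182546
zmax-ish 158.89317016650793
pads
(np.float64(164.36072300766125), np.float64(167.56072300766124)) px [171. 374.] n 700 x [-27.  -20.3 -14.4] y [16.7 17.5 18.2] mid -20.71 17.47
(np.float64(164.36072300766125), np.float64(167.56072300766124)) px [383. 374.] n 691 x [15.2 21.7 27.9] y [16.7 17.6 18.4] mid 21.53 17.57
(np.float64(164.36072300766125), np.float64(167.56072300766124)) px [ 19. 402.] n 619 x [-55.6 -51.6 -50.4] y [ 5.6 11.1 13.1] mid -53.02 9.37
(np.float64(164.36072300766125), np.float64(167.56072300766124)) px [536. 401.] n 698 x [51.3 52.6 57.7] y [ 6.1 11.8 13.5] mid 54.5 9.81
(np.float64(164.36072300766125), np.float64(167.56072300766124)) px [276. 398.] n 1456 x [-12.2   0.1  12.9] y [10.6 11.5 12.4] mid 0.37 11.51
guides tops
(37.5, 43.5) px [502.  32.] n 6367 x [ 76.7 106.1 129.2] y [ 84.5 103.2 115.8] mid 102.96 100.14
(37.5, 43.5) px [241. 143.] n 187 x [-23.7 -17.9 -12.3] y [49.3 51.9 53.5] mid -18.02 51.41
(37.5, 43.5) px [311. 143.] n 188 x [12.2 17.6 23.4] y [49.3 51.6 53.6] mid 17.78 51.46
(37.5, 43.5) px [207. 156.] n 85 x [-38.3 -35.7 -33.3] y [42.4 44.6 46.7] mid -35.76 44.56
(37.5, 43.5) px [345. 157.] n 79 x [33.1 35.3 37.6] y [42.7 44.7 46.7] mid 35.39 44.73
```

View pics/w18.png

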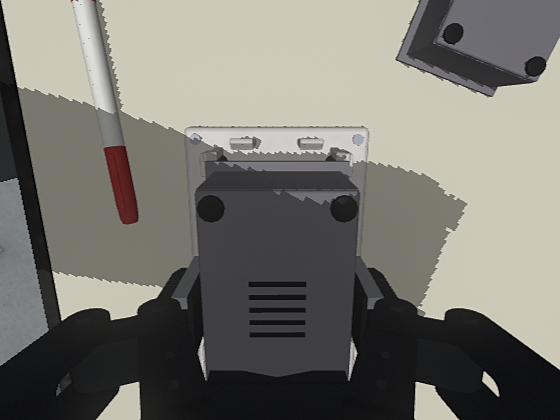

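View pics/s18.png

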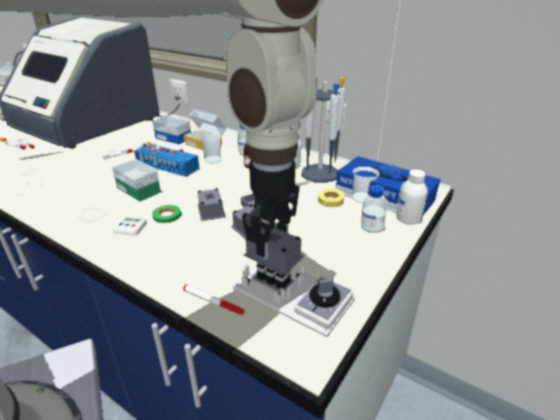

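```bash
cat > cov.py <<'E'
from h import *
import sys
z=np.load(sys.argv[1]+".npz"); cal={k:z[k] for k in ("fx","fy","cx","cy","camera_from_world")}
P=cloud(cal,z["d"])*1000; a=np.deg2rad(29.4); X=np.array([np.cos(a),np.sin(a)]); Y=np.array([-X[1],X[0]]); D0=np.array([475.9,142.1])
Z=np.nan_to_num(P[...,2],nan=-99); x=(P[...,:2]-D0)@X; y=(P[...,:2]-D0)@Y
zt=np.median(Z[230:260,250:300]); print("cover top z",zt)
m=((Z>zt+1.5)&(Z<zt+5)).astype(np.uint8); m[320:]=0; m[:,:190]=0; m[:,365:]=0
n,l,s,c=cv2.connectedComponentsWithStats(m)
for i in range(1,n):
    if s[i,4]>150:
        k=l==i; print("pad px",c[i].round(1),s[i,4],"x",np.mean(x[k]).round(2),"y",np.mean(y[k]).round(2),"z",np.median(Z[k]).round(1))
# top face edges
k=(abs(Z-zt)<1.2); k[330:]=False; k[:,:190]=False; k[:,365:]=False
print("top face x",np.percentile(x[k],[1,99]).round(2),"y max",np.percentile(y[k],99.5).round(2))
E
python3 cov.py w18
```

```text
cover top z 112.33842393544067
pad px [209.6 208.5] 572 x -20.94 y 37.53 z 115.2
pad px [343.4 208.5] 569 x 21.68 y 37.6 z 115.3
top face x [-26.    26.81] y max 42.7
```

Request:
play_rows([
  {"fingers": 0.1, "x": 0.0002, "y": -0.0004, "z": 0.01, "wx": 0, "wy": 0, "wz": 0},
  {"fingers": 0.1, "x": 0.0002, "y": -0.0004, "z": 0.02, "wx": 0, "wy": 0, "wz": 0},
  {"fingers": 0.1, "x": 0.0002, "y": -0.0004, "z": 0.025, "wx": 0, "wy": 0, "wz": 0},
  {"fingers": 0.1, "x": 0.0002, "y": -0.0004, "z": 0.028, "wx": 0, "wy": 0, "wz": 0},
  {"fingers": 0.1, "x": 0.0002, "y": -0.0004, "z": 0.031, "wx": 0, "wy": 0, "wz": 0},
  {"fingers": 0.1, "x": 0.0002, "y": -0.0004, "z": 0.034, "wx": 0, "wy": 0, "wz": 0},
  {"fingers": 0.1, "x": 0.0002, "y": -0.0004, "z": 0.036, "wx": 0, "wy": 0, "wz": 0},
  {"fingers": 0.1, "x": 0.0002, "y": -0.0004, "z": 0.036, "wx": 0, "wy": 0, "wz": 0},
])

```text
time: 25.03
ee_pos: [0.4745, 0.1423, 0.0598]
tcp_rot: [179.9, -0.1, 119.5]
wrist_force: [-5.6, 3.6, 9.6]
opening: 0.0533
```

```bash
python3 snap.py w19; python3 cov.py w19
```

```text
25.0333 [0.47452757 0.14228135 0.05981985] [ 1.79933738e+02 -1.04849924e-01  1.19460254e+02] [ 16.6  -2.  -17.3  74.7   0.1  77.2] 0.05332664146473779
cover top z 76.70385692181034
pad px [210.  206.9] 544 x -21.12 y 37.76 z 79.3
pad px [343.2 207.2] 530 x 21.53 y 37.72 z 79.3
top face x [-26.2   26.57] y max 42.77
```

View pics/w19.png

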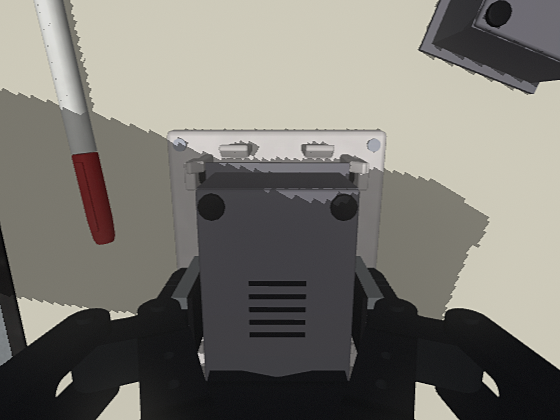

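Request:
play_rows([
  {"fingers": 0.1, "x": 0.0005, "y": -0.0003, "z": 0, "wx": 0, "wy": 0, "wz": 0},
  {"fingers": 0.1, "x": 0.0009, "y": -0.0005, "z": 0.001, "wx": 0, "wy": 0, "wz": 0},
  {"fingers": 0.1, "x": 0.0009, "y": -0.0005, "z": 0.003, "wx": 0, "wy": 0, "wz": 0},
  {"fingers": 0.1, "x": 0.0009, "y": -0.0005, "z": 0.005, "wx": 0, "wy": 0, "wz": 0},
])

```text
time: 25.42
ee_pos: [0.4739, 0.1437, 0.0559]
tcp_rot: [179.8, -0.2, 119.5]
wrist_force: [-10.4, 9.7, 18.2]
opening: 0.0536
```

```bash
python3 snap.py w20; python3 cov.py w20; python3 snap.py s20 scene; python3 - <<'E'
from h import *
print(bot.get_obs()["wrist_force"])
z=np.load("s20.npz"); cv2.imwrite("pics/s20c.png",cv2.resize(z["p"][220:340,210:370],None,fx=5,fy=5,interpolation=cv2.INTER_CUBIC))
z=np.load("w20.npz"); cv2.imwrite("pics/w20c.png",cv2.resize(z["p"][110:390,130:420],None,fx=2.1,fy=2.1,interpolation=cv2.INTER_CUBIC))
E
```

```text
25.4167 [0.47390365 0.14370586 0.0559076 ] [179.82202164  -0.18860595 119.49145505] [ 16.7  -2.  -17.7  74.2   0.2  77.3] 0.0536133755457066
cover top z 71.86664823609885
pad px [343.1 204.3] 308 x 21.85 y 39.82 z 73.8
pad px [211.2 205. ] 277 x -20.9 y 39.52 z 73.8
pad px [277.1 302.6] 4423 x 0.56 y 4.34 z 74.0
top face x [-26.07  26.79] y max 44.52
25.4667 [0.47386245 0.14380696 0.05562694] [179.82316515  -0.20042207 119.49857805] [ 16.8  -2.  -17.8  74.1   0.2  77.3] 0.053425207366005575
[-8.23855664  9.74426542 14.96915249]
```

View pics/s20c.png

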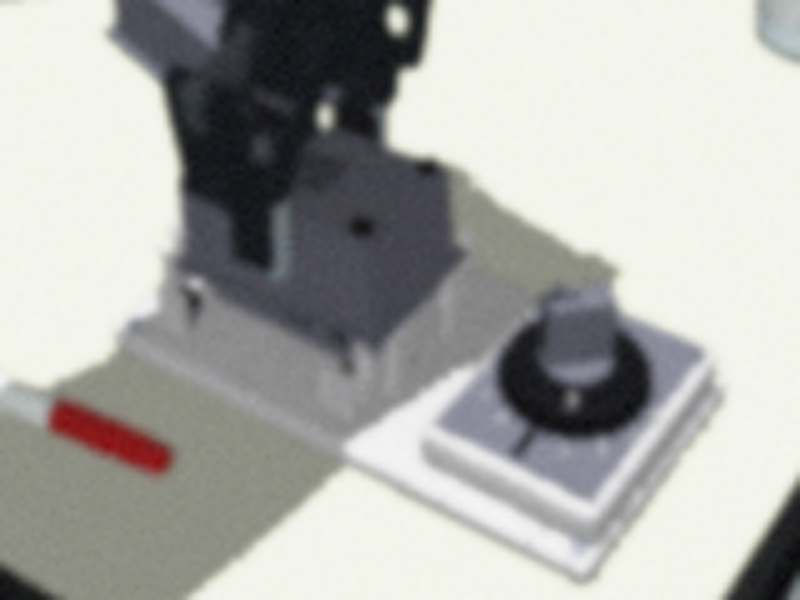

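View pics/w20c.png

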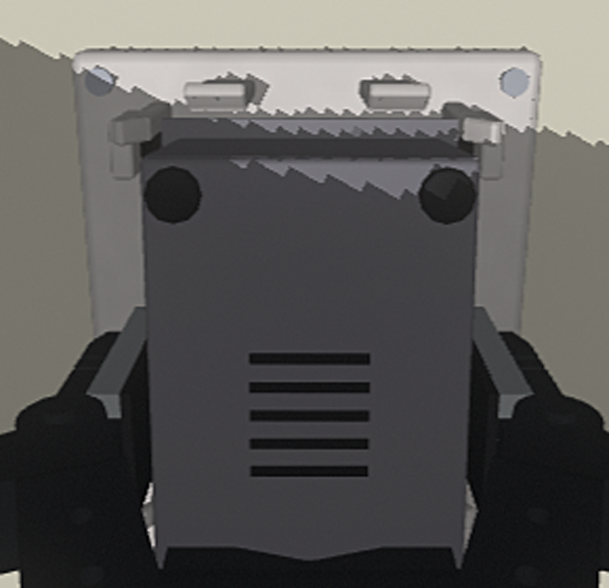

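Request:
play_rows([
  {"fingers": 0.1, "x": -0.0003, "y": -0.0003, "z": -0.003, "wx": 0, "wy": 0, "wz": 0.15},
  {"fingers": 0.1, "x": -0.0006, "y": -0.0005, "z": -0.004, "wx": 0, "wy": 0, "wz": 0.15},
  {"fingers": 0.1, "x": -0.0006, "y": -0.0005, "z": -0.004, "wx": 0, "wy": 0, "wz": 0.15},
])

```text
time: 25.77
ee_pos: [0.4737, 0.1419, 0.0583]
tcp_rot: [179.9, -0.1, 119.3]
wrist_force: [-1.5, 5.5, 5.7]
opening: 0.0532
```

```bash
python3 snap.py w21; python3 cov.py w21; python3 - <<'E'
from h import *
print(bot.get_obs()["wrist_force"])
E
```

```text
25.7667 [0.47368305 0.14189805 0.05825111] [ 1.79941075e+02 -8.93313296e-02  1.19314955e+02] [ 16.6  -2.1 -17.5  74.5   0.1  77.3] 0.05317490161151824
cover top z 74.19714804791931
pad px [342.5 204.8] 265 x 20.68 y 38.16 z 76.2
pad px [210.9 204.3] 267 x -21.94 y 38.39 z 76.2
pad px [277.1 301.8] 4679 x -0.54 y 3.25 z 76.4
top face x [-27.07  25.74] y max 42.89
[-3.10098169  4.95633897  5.89463901]
```

Request:
play_rows([
  {"fingers": 0.1, "x": 0, "y": 0.0003, "z": 0, "wx": 0, "wy": 0, "wz": 0},
  {"fingers": 0.36, "x": 0, "y": 0.0003, "z": 0, "wx": 0, "wy": 0, "wz": 0},
  {"fingers": 0.42, "x": 0, "y": 0.0003, "z": 0, "wx": 0, "wy": 0, "wz": 0},
  {"fingers": 0.42, "x": 0, "y": 0.0003, "z": 0, "wx": 0, "wy": 0, "wz": 0},
  {"fingers": 0.42, "x": 0, "y": 0.0003, "z": 0, "wx": 0, "wy": 0, "wz": 0},
])

```text
time: 26.23
ee_pos: [0.4736, 0.1412, 0.0573]
tcp_rot: [-179.9, -0.0, 119.3]
wrist_force: [-0.0, -0.0, -0.2]
opening: 0.061
```

```bash
python3 snap.py w22; python3 cov.py w22; python3 snap.py s22 scene; python3 - <<'E'
from h import *
print(bot.get_obs()["wrist_force"])
z=np.load("s22.npz"); cv2.imwrite("pics/s22c.png",cv2.resize(z["p"][220:340,210:370],None,fx=5,fy=5,interpolation=cv2.INTER_CUBIC))
E
```

```text
26.2333 [0.4736393  0.14116783 0.05733803] [-1.79946757e+02 -2.27543076e-02  1.19271578e+02] [ 16.6  -2.  -17.6  74.5   0.   77.3] 0.061010645236142066
cover top z 64.32295941790514
pad px [217.1 199.3] 489 x -21.52 y 37.53 z 67.4
pad px [340.4 199.1] 474 x 21.1 y 37.45 z 67.0
top face x [-26.76  26.27] y max 42.58
26.2833 [0.47361908 0.14119877 0.05736948] [-1.79948022e+02 -2.46012232e-02  1.19273194e+02] [ 16.6  -2.  -17.6  74.5   0.   77.3] 0.0607336591150505
[-0.29477941 -0.22530423  1.1920596 ]
```

View pics/w22.png

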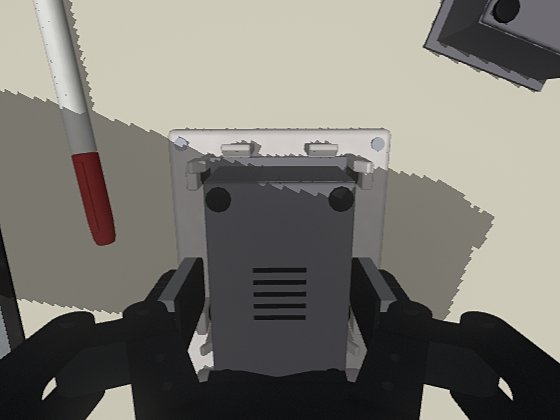

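View pics/s22c.png

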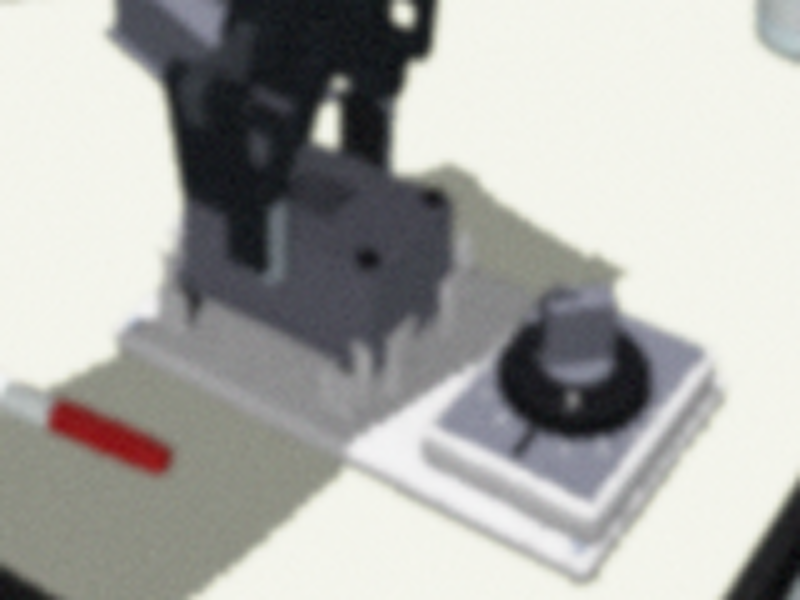

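Request:
play_rows([
  {"fingers": 0.42, "x": 0, "y": 0, "z": -0.015, "wx": 0, "wy": 0, "wz": 0},
  {"fingers": 0.42, "x": 0, "y": 0, "z": -0.04, "wx": 0, "wy": 0, "wz": 0},
  {"fingers": 0.42, "x": 0, "y": 0, "z": -0.065, "wx": 0, "wy": 0, "wz": 0},
  {"fingers": -1, "x": -0.01, "y": -0.005, "z": -0.072, "wx": 0, "wy": 0, "wz": 0},
  {"fingers": -1, "x": -0.0386, "y": -0.0197, "z": -0.072, "wx": 0, "wy": 0, "wz": 0},
  {"fingers": -1, "x": -0.0386, "y": -0.0197, "z": -0.06, "wx": 0, "wy": 0, "wz": 0},
  {"fingers": -1, "x": -0.0386, "y": -0.0197, "z": -0.045, "wx": 0, "wy": 0, "wz": 0},
  {"fingers": -1, "x": -0.0386, "y": -0.0197, "z": -0.037, "wx": 0, "wy": 0, "wz": 0},
  {"fingers": -1, "x": -0.0386, "y": -0.0197, "z": -0.037, "wx": 0, "wy": 0, "wz": 0},
  {"fingers": -1, "x": -0.0386, "y": -0.0197, "z": -0.037, "wx": 0, "wy": 0, "wz": 0},
])

```text
time: 27.17
ee_pos: [0.4749, 0.0981, 0.094]
tcp_rot: [-179.9, -0.1, 119.3]
wrist_force: [-0.3, -0.1, -0.3]
opening: -0.0004
```

```bash
cat > covall.py <<'E'
from h import *
import sys
z=np.load(sys.argv[1]+".npz"); cal={k:z[k] for k in ("fx","fy","cx","cy","camera_from_world")}
P=cloud(cal,z["d"])*1000; a=np.deg2rad(29.4); X=np.array([np.cos(a),np.sin(a)]); Y=np.array([-X[1],X[0]]); D0=np.array([475.9,142.1])
Z=np.nan_to_num(P[...,2],nan=-99); x=(P[...,:2]-D0)@X; y=(P[...,:2]-D0)@Y
for sx in (-1,1):
  for sy in (-1,1):
    k=(np.hypot(x-sx*21.5,y-sy*37.5)<3)&(Z>40)&(Z<75)
    print(f"pad({sx},{sy}) n{k.sum()} z {np.median(Z[k]) if k.any() else np.nan:.1f}", end="; ")
print()
E
python3 snap.py w23; python3 covall.py w23
```

```text
27.1667 [0.4749412  0.09807056 0.09400045] [-1.79895496e+02 -6.00503694e-02  1.19294727e+02] [ 11.7  -4.1 -15.4  78.8   0.   72.4] -0.00036036273107674144
pad(-1,-1) n13 z 67.1; pad(-1,1) n172 z 67.5; pad(1,-1) n120 z 67.1; pad(1,1) n170 z 67.1;
```

View pics/w23.png

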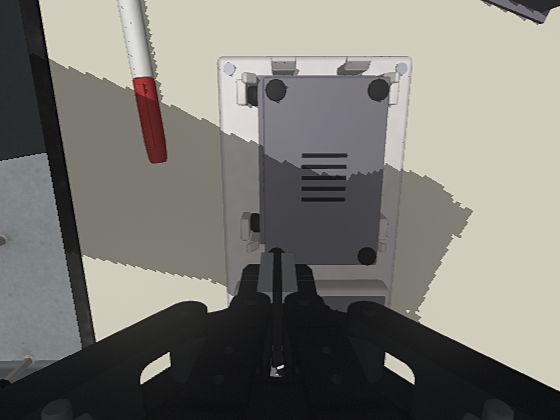

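Request:
play_rows([
  {"fingers": -1, "x": 0, "y": 0, "z": 0.01, "wx": 0, "wy": 0, "wz": 0},
  {"fingers": -1, "x": 0, "y": 0, "z": 0.016, "wx": 0, "wy": 0, "wz": 0},
  {"fingers": -1, "x": 0, "y": 0, "z": 0.02, "wx": 0, "wy": 0, "wz": 0},
  {"fingers": -1, "x": 0, "y": 0, "z": 0.023, "wx": 0, "wy": 0, "wz": 0},
  {"fingers": -1, "x": 0, "y": 0, "z": 0.026, "wx": 0, "wy": 0, "wz": 0},
  {"fingers": -1, "x": 0, "y": 0, "z": 0.029, "wx": 0, "wy": 0, "wz": 0},
])

```text
time: 27.72
ee_pos: [0.4759, 0.0983, 0.0674]
tcp_rot: [179.9, 0.0, 119.3]
wrist_force: [-11.2, -2.8, 41.9]
opening: -0.0003
```

```bash
python3 snap.py w24; python3 covall.py w24; python3 -c "
from h import *
print(bot.get_obs()['wrist_force'])"
```

```text
27.7167 [0.47594336 0.09827635 0.06738609] [1.79908672e+02 6.08833882e-03 1.19295752e+02] [ 11.7  -3.6 -17.9  75.6   0.   72.4] -0.0002948386532699643
pad(-1,-1) n0 z nan; pad(-1,1) n181 z 64.4; pad(1,-1) n23 z 62.5; pad(1,1) n65 z 63.1; 
[-7.11012966 -2.34040667 22.83128979]
```

Request:
play_rows([
  {"fingers": -1, "x": 0, "y": 0, "z": -0.015, "wx": 0, "wy": 0, "wz": 0},
  {"fingers": -1, "x": 0, "y": 0.01, "z": -0.029, "wx": 0, "wy": 0, "wz": 0},
  {"fingers": -1, "x": 0, "y": 0.03, "z": -0.029, "wx": 0, "wy": 0, "wz": 0},
  {"fingers": -1, "x": 0, "y": 0.043, "z": -0.029, "wx": 0, "wy": 0, "wz": 0},
  {"fingers": -1, "x": 0, "y": 0.043, "z": -0.029, "wx": 0, "wy": 0, "wz": 0},
  {"fingers": -1, "x": 0, "y": 0.043, "z": -0.029, "wx": 0, "wy": 0, "wz": 0},
])

```text
time: 28.27
ee_pos: [0.5127, 0.1193, 0.0938]
tcp_rot: [-179.9, -0.1, 119.3]
wrist_force: [-0.3, 0.5, -0.3]
opening: 0.0002
```

```bash
python3 snap.py w25; python3 covall.py w25
```

```text
28.2667 [0.51266333 0.11929973 0.09382751] [-1.79903318e+02 -5.74825814e-02  1.19319442e+02] [13.1  1.6 -9.9 78.6  0.  73.8] 0.00016617016661167868
pad(-1,-1) n97 z 56.1; pad(-1,1) n129 z 64.8; pad(1,-1) n79 z 51.9; pad(1,1) n131 z 60.1;
```

View pics/w25.png

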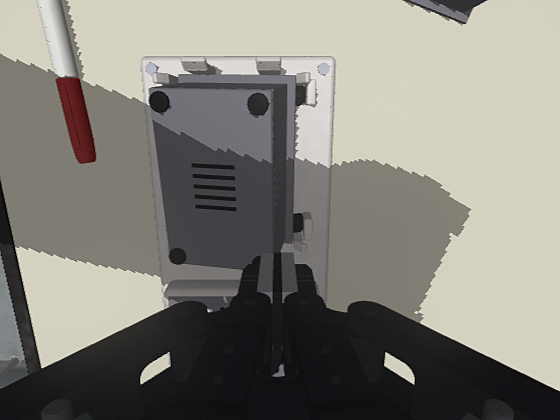

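```bash
cat > padfit.py <<'E'
from h import *
import sys
from scipy.optimize import least_squares
z=np.load(sys.argv[1]+".npz"); cal={k:z[k] for k in ("fx","fy","cx","cy","camera_from_world")}
p=z["p"]; P=cloud(cal,z["d"])*1000; a=np.deg2rad(29.4); X=np.array([np.cos(a),np.sin(a)]); Y=np.array([-X[1],X[0]]); D0=np.array([475.9,142.1])
Z=np.nan_to_num(P[...,2],nan=-99); x=(P[...,:2]-D0)@X; y=(P[...,:2]-D0)@Y
g=cv2.cvtColor(p,cv2.COLOR_BGR2GRAY)
# dark pads above the cover top
m=((g<60)&(Z>45)&(Z<75)&(abs(x)<32)&(abs(y)<48)).astype(np.uint8)
n,l,s,c=cv2.connectedComponentsWithStats(m)
for i in range(1,n):
    if s[i,4]>100: k=l==i; print("pad px",c[i].round(),s[i,4],"dock xy",np.mean(x[k]).round(1),np.mean(y[k]).round(1),"z",np.median(Z[k]).round(1))
# plane of top face: region points
k=(abs(x)<24)&(abs(y)<40)&(Z>45)&(Z<75)&(g>=60)
A=np.c_[x[k],y[k],np.ones(k.sum())]; b=Z[k]
w=np.ones(len(b),bool)
for _ in range(8):
    co,*_r=np.linalg.lstsq(A[w],b[w],rcond=None); w=abs(A@co-b)<1.0
print("plane slopes",co.round(4),"inl",w.mean().round(2),"corner heights of flange underside over floor:",{(sx,sy):round(float(co@[sx*29,sy*45,1]-43-10+1.0),1) for sx in(-1,1) for sy in (-1,1)})
E
python3 padfit.py w23; python3 padfit.py w25
```

```text
pad px [276.  90.] 288 dock xy -21.2 36.9 z 67.4
pad px [378.  90.] 356 dock xy 21.1 37.1 z 67.0
pad px [323. 155.] 171 dock xy -0.5 9.5 z 64.6
pad px [323. 166.] 177 dock xy -0.4 4.6 z 64.5
pad px [323. 177.] 187 dock xy -0.2 -0.3 z 64.6
pad px [323. 188.] 182 dock xy -0.1 -5.4 z 64.5
pad px [323. 199.] 221 dock xy -0.1 -10.3 z 64.5
pad px [366. 256.] 292 dock xy 21.1 -37.3 z 66.9
plane slopes [-9.50000e-03 -1.40000e-03  6.42809e+01] inl 0.89 corner heights of flange underside over floor: {(-1, -1): 12.6, (-1, 1): 12.5, (1, -1): 12.1, (1, 1): 11.9}
pad px [276. 180.] 1039 dock xy 21.8 -3.8 z 57.2
pad px [159. 101.] 348 dock xy -27.4 32.5 z 66.4
pad px [257. 104.] 335 dock xy 14.4 31.2 z 73.9
pad px [212. 166.] 207 dock xy -6.5 4.9 z 64.3
pad px [214. 177.] 202 dock xy -6.4 -0.1 z 63.7
pad px [214. 187.] 198 dock xy -6.6 -5.0 z 62.9
pad px [215. 197.] 191 dock xy -6.5 -9.9 z 62.5
pad px [215. 207.] 186 dock xy -6.6 -14.9 z 61.7
pad px [177. 256.] 236 dock xy -27.6 -41.3 z 57.0
plane slopes [ 0.1818  0.124  64.4918] inl 0.86 corner heights of flange underside over floor: {(-1, -1): 1.6, (-1, 1): 12.8, (1, -1): 12.2, (1, 1): 23.3}
```

Request:
play_rows([
  {"fingers": -1, "x": -0.0025, "y": -0.004, "z": 0.01, "wx": 0, "wy": 0, "wz": 0},
  {"fingers": -1, "x": -0.0025, "y": -0.004, "z": 0.016, "wx": 0, "wy": 0, "wz": 0},
  {"fingers": -1, "x": -0.0025, "y": -0.004, "z": 0.02, "wx": 0, "wy": 0, "wz": 0},
  {"fingers": -1, "x": -0.0025, "y": -0.004, "z": 0.023, "wx": 0, "wy": 0, "wz": 0},
  {"fingers": -1, "x": -0.0025, "y": -0.004, "z": 0.026, "wx": 0, "wy": 0, "wz": 0},
  {"fingers": -1, "x": -0.0025, "y": -0.004, "z": 0.028, "wx": 0, "wy": 0, "wz": 0},
  {"fingers": -1, "x": -0.0025, "y": -0.004, "z": 0.028, "wx": 0, "wy": 0, "wz": 0},
])

```text
time: 28.9
ee_pos: [0.5115, 0.1153, 0.0677]
tcp_rot: [179.9, -0.0, 119.3]
wrist_force: [0.4, 0.4, 9.0]
opening: 0.0004
```

```bash
python3 snap.py w26; python3 padfit.py w26; python3 -c "
from h import *
print(bot.get_obs()['wrist_force'])"
```

```text
28.9 [0.51146873 0.11527618 0.06770063] [ 1.79865815e+02 -3.12532204e-03  1.19287894e+02] [ 12.7   1.6 -12.8  75.5   0.   73.4] 0.0003760441379684445
pad px [162.  92.] 531 dock xy -20.5 32.2 z 66.8
pad px [285.  93.] 509 dock xy 22.1 31.8 z 66.8
pad px [227. 167.] 263 dock xy 0.2 4.9 z 60.4
pad px [228. 179.] 260 dock xy 0.1 0.1 z 59.7
pad px [228. 191.] 258 dock xy 0.2 -4.8 z 58.9
pad px [229. 203.] 259 dock xy 0.0 -9.9 z 58.3
pad px [230. 214.] 248 dock xy 0.0 -14.7 z 57.5
pad px [277. 259.] 131 dock xy 19.2 -30.4 z 67.7
pad px [183. 273.] 327 dock xy -21.2 -41.4 z 56.3
pad px [250. 271.] 212 dock xy 8.9 -34.3 z 69.4
pad px [302. 270.] 183 dock xy 29.1 -34.2 z 69.5
plane slopes [2.00000e-04 1.40700e-01 5.93798e+01] inl 0.87 corner heights of flange underside over floor: {(-1, -1): 1.0, (-1, 1): 13.7, (1, -1): 1.1, (1, 1): 13.7}
[1.20830082 1.49822854 9.15469437]
```

View pics/w26.png

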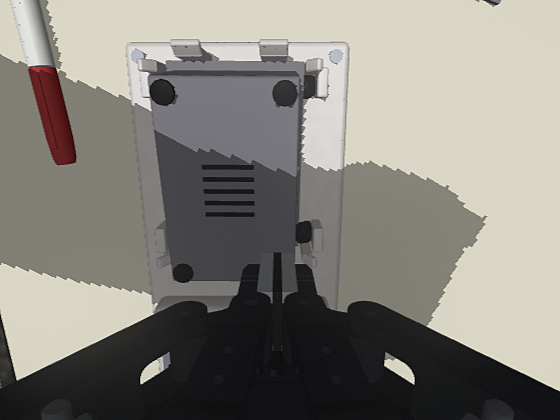

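Request:
play_rows([
  {"fingers": -1, "x": 0, "y": 0, "z": -0.015, "wx": 0, "wy": 0, "wz": 0},
  {"fingers": -1, "x": 0.015, "y": 0.001, "z": -0.028, "wx": 0, "wy": 0, "wz": 0},
  {"fingers": -1, "x": 0.045, "y": 0.0025, "z": -0.028, "wx": 0, "wy": 0, "wz": 0},
  {"fingers": -1, "x": 0.07, "y": 0.0035, "z": -0.028, "wx": 0, "wy": 0, "wz": 0},
  {"fingers": -1, "x": 0.0745, "y": 0.0035, "z": -0.022, "wx": 0, "wy": 0, "wz": 0},
  {"fingers": -1, "x": 0.0745, "y": 0.0035, "z": -0.016, "wx": 0, "wy": 0, "wz": 0},
  {"fingers": -1, "x": 0.0745, "y": 0.0035, "z": -0.012, "wx": 0, "wy": 0, "wz": 0},
  {"fingers": -1, "x": 0.0745, "y": 0.0035, "z": -0.009, "wx": 0, "wy": 0, "wz": 0},
  {"fingers": -1, "x": 0.0745, "y": 0.0035, "z": -0.006, "wx": 0, "wy": 0, "wz": 0},
  {"fingers": -1, "x": 0.0745, "y": 0.0035, "z": -0.003, "wx": 0, "wy": 0, "wz": 0},
  {"fingers": -1, "x": 0.0745, "y": 0.0035, "z": -0.001, "wx": 0, "wy": 0, "wz": 0},
  {"fingers": -1, "x": 0.0745, "y": 0.0035, "z": 0, "wx": 0, "wy": 0, "wz": 0},
  {"fingers": -1, "x": 0.0745, "y": 0.0035, "z": 0, "wx": 0, "wy": 0, "wz": 0},
])

```text
time: 30.03
ee_pos: [0.4785, 0.1816, 0.0678]
tcp_rot: [179.9, -0.0, 119.2]
wrist_force: [1.4, 2.4, 11.6]
opening: -0.0001
```

```bash
python3 snap.py w27; python3 padfit.py w27; python3 -c "
from h import *
print(bot.get_obs()['wrist_force'])"
```

```text
30.0333 [0.47850464 0.18156975 0.06777545] [ 1.79857008e+02 -4.18899665e-02  1.19240161e+02] [ 20.7  -0.1 -14.5  75.5   0.1  81.5] -7.506137786601287e-05
pad px [228. 246.] 1253 dock xy 2.1 43.0 z 51.7
pad px [296. 263.] 136 dock xy 30.7 40.0 z 63.1
pad px [276. 258.] 146 dock xy 22.8 43.4 z 66.8
pad px [189. 268.] 413 dock xy -12.8 37.9 z 63.9
pad px [250. 270.] 221 dock xy 12.7 39.7 z 69.8
pad px [277. 364.] 143 dock xy 23.0 -15.2 z 54.8
plane slopes [-1.80200e-01 -7.60000e-03  5.89681e+01] inl 0.9 corner heights of flange underside over floor: {(-1, -1): 12.5, (-1, 1): 11.9, (1, -1): 2.1, (1, 1): 1.4}
[ 0.66944609  3.41610221 11.19591676]
```

View pics/w27.png

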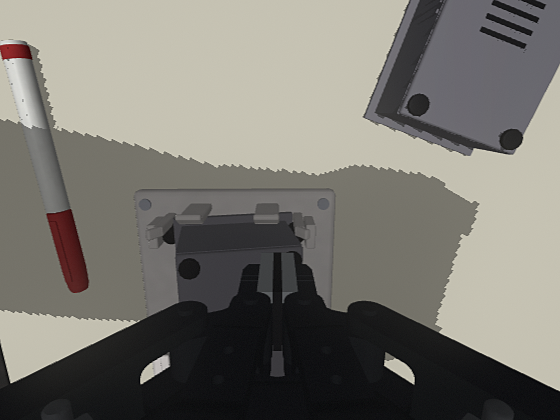

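Request:
play_rows([
  {"fingers": -1, "x": 0, "y": 0, "z": -0.015, "wx": 0, "wy": 0, "wz": 0},
  {"fingers": -1, "x": 0, "y": 0, "z": -0.04, "wx": 0, "wy": 0, "wz": -4},
  {"fingers": 0.46, "x": -0.012, "y": -0.014, "z": -0.053, "wx": 0, "wy": 0, "wz": -11},
  {"fingers": 0.46, "x": -0.0346, "y": -0.0401, "z": -0.053, "wx": 0, "wy": 0, "wz": -18},
  {"fingers": 0.46, "x": -0.0346, "y": -0.0401, "z": -0.053, "wx": 0, "wy": 0, "wz": -25},
  {"fingers": 0.46, "x": -0.0346, "y": -0.0401, "z": -0.053, "wx": 0, "wy": 0, "wz": -32},
  {"fingers": 0.46, "x": -0.0346, "y": -0.0401, "z": -0.053, "wx": 0, "wy": 0, "wz": -39},
  {"fingers": 0.46, "x": -0.0346, "y": -0.0401, "z": -0.053, "wx": 0, "wy": 0, "wz": -46},
  {"fingers": 0.46, "x": -0.0346, "y": -0.0401, "z": -0.053, "wx": 0, "wy": 0, "wz": -53},
  {"fingers": 0.46, "x": -0.0346, "y": -0.0401, "z": -0.053, "wx": 0, "wy": 0, "wz": -60},
  {"fingers": 0.46, "x": -0.0346, "y": -0.0401, "z": -0.053, "wx": 0, "wy": 0, "wz": -67},
  {"fingers": 0.46, "x": -0.0346, "y": -0.0401, "z": -0.053, "wx": 0, "wy": 0, "wz": -74},
  {"fingers": 0.46, "x": -0.0346, "y": -0.0401, "z": -0.053, "wx": 0, "wy": 0, "wz": -81},
  {"fingers": 0.46, "x": -0.0346, "y": -0.0401, "z": -0.053, "wx": 0, "wy": 0, "wz": -88},
  {"fingers": 0.46, "x": -0.0346, "y": -0.0401, "z": -0.053, "wx": 0, "wy": 0, "wz": -90.15},
  {"fingers": 0.46, "x": -0.0346, "y": -0.0401, "z": -0.053, "wx": 0, "wy": 0, "wz": -90.15},
  {"fingers": 0.46, "x": -0.0346, "y": -0.0401, "z": -0.053, "wx": 0, "wy": 0, "wz": -90.15},
])

```text
time: 31.5
ee_pos: [0.4591, 0.1312, 0.119]
tcp_rot: [180.0, -0.1, -150.7]
wrist_force: [-0.5, 0.2, 0.0]
opening: 0.0622
```

```bash
python3 snap.py w28; python3 padfit.py w28
```

```text
31.5 [0.45910224 0.13119468 0.11897638] [ 1.79962930e+02 -9.56523779e-02 -1.50713864e+02] [ 15.9  -5.5 -14.   81.6   0.  -13.3] 0.06222158129674484
pad px [276. 229.] 2096 dock xy -20.2 -2.0 z 54.1
pad px [213. 273.] 459 dock xy 4.8 -38.1 z 60.1
pad px [269. 259.] 1288 dock xy -4.4 -6.2 z 60.1
pad px [347. 247.] 215 dock xy -13.2 37.1 z 64.3
pad px [262. 277.] 139 dock xy 7.8 -10.1 z 57.9
pad px [288. 277.] 141 dock xy 8.0 4.8 z 57.7
pad px [297. 276.] 137 dock xy 7.5 9.9 z 57.9
pad px [341. 307.] 148 dock xy 28.2 36.7 z 56.5
plane slopes [-1.84600e-01 -3.00000e-04  5.90583e+01] inl 0.92 corner heights of flange underside over floor: {(-1, -1): 12.4, (-1, 1): 12.4, (1, -1): 1.7, (1, 1): 1.7}
```

View pics/w28.png

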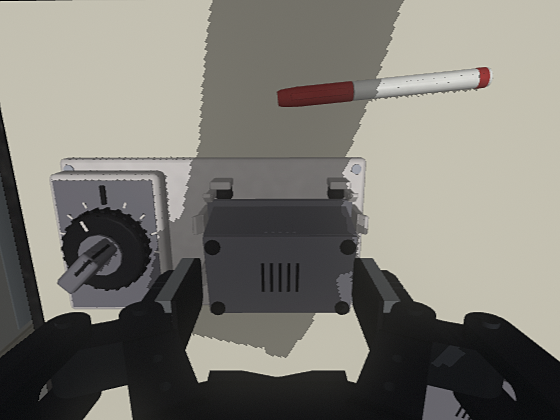

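Request:
play_rows([
  {"fingers": 0.46, "x": 0, "y": 0, "z": 0.02, "wx": 0, "wy": 0, "wz": 0},
  {"fingers": 0.46, "x": 0, "y": 0, "z": 0.036, "wx": 0, "wy": 0, "wz": 0},
  {"fingers": 0.46, "x": 0, "y": 0, "z": 0.041, "wx": 0, "wy": 0, "wz": 0},
  {"fingers": 0.46, "x": 0, "y": 0, "z": 0.045, "wx": 0, "wy": 0, "wz": 0},
  {"fingers": 0.46, "x": 0, "y": 0, "z": 0.048, "wx": 0, "wy": 0, "wz": 0},
  {"fingers": 0.46, "x": 0, "y": 0, "z": 0.051, "wx": 0, "wy": 0, "wz": 0},
  {"fingers": 0.46, "x": 0, "y": 0, "z": 0.053, "wx": 0, "wy": 0, "wz": 0},
])

```text
time: 32.13
ee_pos: [0.4592, 0.1316, 0.0685]
tcp_rot: [-180.0, -0.0, -150.6]
wrist_force: [-13.3, -5.5, 27.7]
opening: 0.0625
```

```bash
python3 snap.py w29; python3 padfit.py w29; python3 -c "
from h import *
print(bot.get_obs()['wrist_force'])"
```

```text
32.1333 [0.45918002 0.13160078 0.06853378] [-1.79984837e+02 -2.80488884e-03 -1.50590329e+02] [ 16.   -4.7 -18.8  75.8  -0.  -13.4] 0.06251756983404631
pad px [276. 268.] 3803 dock xy -19.9 -1.9 z 54.6
pad px [257. 325.] 192 dock xy 7.6 -10.2 z 57.1
pad px [268. 325.] 195 dock xy 7.6 -5.2 z 57.1
pad px [279. 325.] 215 dock xy 7.4 -0.2 z 57.0
pad px [291. 325.] 194 dock xy 7.5 4.9 z 57.1
pad px [302. 325.] 188 dock xy 7.4 9.8 z 57.1
pad px [199. 362.] 268 dock xy 27.7 -37.4 z 56.3
pad px [357. 361.] 205 dock xy 27.4 36.0 z 56.4
plane slopes [-1.58300e-01  1.00000e-04  5.80729e+01] inl 0.93 corner heights of flange underside over floor: {(-1, -1): 10.7, (-1, 1): 10.7, (1, -1): 1.5, (1, 1): 1.5}
[-8.62377433 -4.41129242 15.80084836]
```

View pics/w29.png

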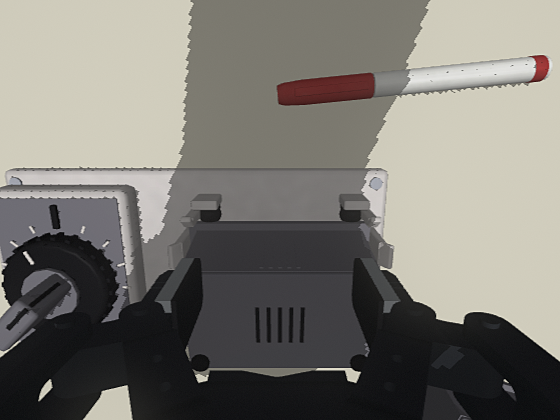

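Request:
play_rows([
  {"fingers": 0.46, "x": 0, "y": 0, "z": 0.0015, "wx": 0, "wy": 0, "wz": 0},
  {"fingers": 0.46, "x": 0, "y": 0, "z": 0.003, "wx": 0, "wy": 0, "wz": 0},
  {"fingers": 0.46, "x": 0, "y": 0, "z": 0.0045, "wx": 0, "wy": 0, "wz": 0},
  {"fingers": 0.46, "x": 0, "y": 0, "z": 0.006, "wx": 0, "wy": 0, "wz": 0},
  {"fingers": 0.46, "x": 0, "y": 0, "z": 0.007, "wx": 0, "wy": 0, "wz": 0},
])

```text
time: 32.6
ee_pos: [0.4598, 0.132, 0.0611]
tcp_rot: [-180.0, 0.1, -150.6]
wrist_force: [-5.2, -2.9, 22.8]
opening: 0.062
```

```bash
python3 snap.py w30; python3 padfit.py w30|tail -1; python3 -c "
from h import *
print(bot.get_obs()['wrist_force'])"
```

```text
32.6 [0.45977956 0.13197564 0.06110685] [-1.79995578e+02  9.48341704e-02 -1.50584576e+02] [ 16.   -4.5 -19.5  74.9   0.  -13.4] 0.061959746862733006
plane slopes [ 1.00000e-04 -7.00000e-04  5.27234e+01] inl 0.93 corner heights of flange underside over floor: {(-1, -1): 0.8, (-1, 1): 0.7, (1, -1): 0.8, (1, 1): 0.7}
[-4.02576149 -1.58735275 10.37060483]
```

Request:
play_rows([
  {"fingers": 0.46, "x": 0, "y": 0, "z": -0.01, "wx": 0, "wy": 0, "wz": 0},
  {"fingers": 0.46, "x": 0, "y": 0, "z": -0.04, "wx": 0, "wy": 0, "wz": 0},
  {"fingers": 0.46, "x": 0.02, "y": 0, "z": -0.07, "wx": 0, "wy": 0, "wz": 0},
  {"fingers": 0.2, "x": 0.02, "y": 0, "z": -0.09, "wx": 0, "wy": 0, "wz": 0},
  {"fingers": 0.2, "x": 0.02, "y": 0, "z": -0.09, "wx": 0, "wy": 0, "wz": 0},
  {"fingers": 0.2, "x": 0.02, "y": 0, "z": -0.09, "wx": 0, "wy": 0, "wz": 0},
])

```text
time: 33.15
ee_pos: [0.4427, 0.1223, 0.1513]
tcp_rot: [-180.0, 0.2, -150.6]
wrist_force: [-0.2, -0.0, 0.1]
opening: 0.0513
```

```bash
python3 snap.py w31; python3 padfit.py w31; python3 meas.py w31 | grep -E "z\[0.066|0.006,|table"
```

```text
33.15 [0.44274145 0.12232925 0.1513286 ] [-1.79993828e+02  1.63164680e-01 -1.50573043e+02] [ 15.4  -8.5 -13.1  85.2   0.  -14. ] 0.05130390892538333
pad px [261. 254.] 4838 dock xy -9.2 -12.6 z 52.7
pad px [335. 239.] 171 dock xy -21.1 37.4 z 55.4
pad px [329. 296.] 146 dock xy 21.5 34.8 z 55.2
plane slopes [ 2.0000e-03 -1.2000e-03  5.2722e+01] inl 0.9 corner heights of flange underside over floor: {(-1, -1): 0.7, (-1, 1): 0.6, (1, -1): 0.8, (1, 1): 0.7}
table z -0.0006185551375067488
z[0.066,0.076] px[108. 276.] n647 zmed 70.6 ctr [529.5  45.6] size 25.6x10.8 longdir -16.5
z[0.006,0.014] px[373. 115.] n2910 zmed 10.9 ctr [357. 150.] size 134.6x12.5 longdir -55.1
z[0.006,0.014] px[238. 199.] n8100 zmed 9.7 ctr [482.1  94.4] size 205.3x74.9 longdir -60.2
```

View pics/w31.png

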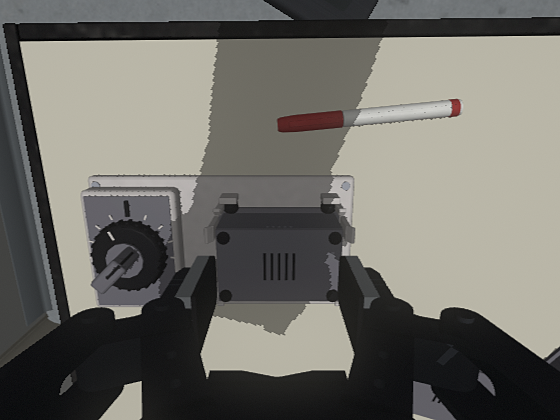

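Request:
play_rows([
  {"fingers": 0, "x": -0.01, "y": -0.027, "z": 0, "wx": 0, "wy": 0, "wz": 7},
  {"fingers": 0, "x": -0.02, "y": -0.055, "z": 0, "wx": 0, "wy": 0, "wz": 14},
  {"fingers": 0, "x": -0.03, "y": -0.083, "z": 0, "wx": 0, "wy": 0, "wz": 21},
  {"fingers": 0, "x": -0.0398, "y": -0.1104, "z": 0, "wx": 0, "wy": 0, "wz": 28},
  {"fingers": 0, "x": -0.0398, "y": -0.1104, "z": 0.015, "wx": 0, "wy": 0, "wz": 35},
  {"fingers": -0.1, "x": -0.0398, "y": -0.1104, "z": 0.03, "wx": 0, "wy": 0, "wz": 42},
  {"fingers": -0.1, "x": -0.0398, "y": -0.1104, "z": 0.04, "wx": 0, "wy": 0, "wz": 45.25},
  {"fingers": -0.1, "x": -0.0398, "y": -0.1104, "z": 0.04, "wx": 0, "wy": 0, "wz": 45.25},
  {"fingers": -0.1, "x": -0.0398, "y": -0.1104, "z": 0.04, "wx": 0, "wy": 0, "wz": 45.25},
  {"fingers": -0.1, "x": -0.0398, "y": -0.1104, "z": 0.04, "wx": 0, "wy": 0, "wz": 45.25},
], grip_force=30)

```text
time: 34.03
ee_pos: [0.5307, 0.0456, 0.1096]
tcp_rot: [180.0, -0.1, 164.3]
wrist_force: [0.1, -0.2, 0.4]
opening: 0.0387
```

```bash
python3 snap.py w32; python3 meas.py w32 | grep -E "z\[0.066|table"; python3 - <<'E'
from h import *
print(rel([0.5295,0.0455,0.058],164))
z=np.load("w31.npz"); cv2.imwrite("pics/w31c.png",cv2.resize(z["p"][180:320,70:190],None,fx=5,fy=5,interpolation=cv2.INTER_CUBIC)[:600])
E
```

```text
34.0333 [0.53072178 0.04563805 0.10962858] [ 1.79997688e+02 -5.87631831e-02  1.64329481e+02] [ 4.9  2.1 -7.6 80.3  0.  20.6] 0.03869259085873599
table z -0.0005260516777009783
z[0.066,0.076] px[275. 242.] n1015 zmed 70.5 ctr [529.5  45.5] size 24.9x10.7 longdir -15.4
(array([ 0.0013, -0.0006,  0.0521]), array([ 0.02, -0.02,  0.31]))
```

View pics/w32.png

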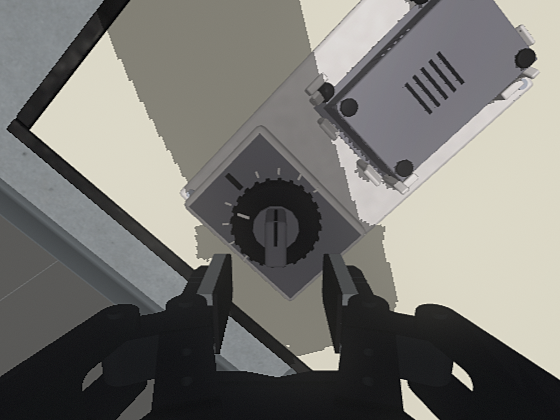

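View pics/w31c.png

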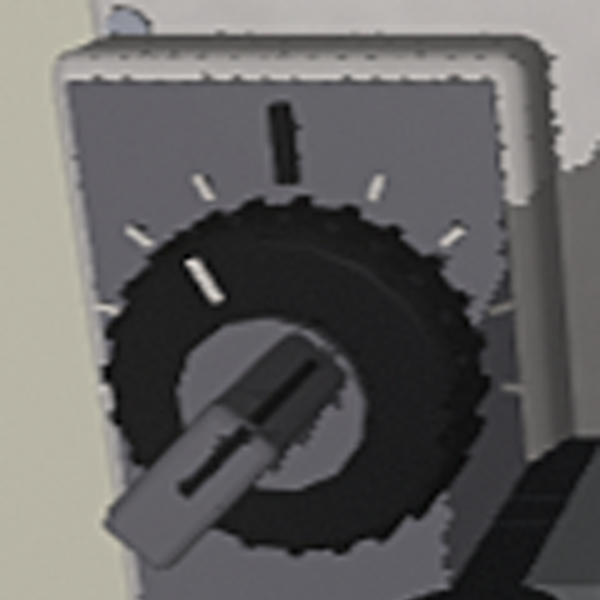

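Request:
play_rows([
  {"fingers": -0.1, "x": 0, "y": 0, "z": 0.02, "wx": 0, "wy": 0, "wz": -0.6},
  {"fingers": -0.1, "x": 0, "y": 0, "z": 0.04, "wx": 0, "wy": 0, "wz": -0.6},
  {"fingers": -0.1, "x": 0, "y": 0, "z": 0.05, "wx": 0, "wy": 0, "wz": -0.6},
  {"fingers": -0.1, "x": 0, "y": 0, "z": 0.052, "wx": 0, "wy": 0, "wz": -0.6},
  {"fingers": -0.1, "x": 0, "y": 0, "z": 0.052, "wx": 0, "wy": 0, "wz": -0.6},
  {"fingers": -0.4, "x": 0, "y": 0, "z": 0.052, "wx": 0, "wy": 0, "wz": -0.6},
  {"fingers": -0.9, "x": 0, "y": 0, "z": 0.052, "wx": 0, "wy": 0, "wz": -0.6},
  {"fingers": -0.9, "x": 0, "y": 0, "z": 0.052, "wx": 0, "wy": 0, "wz": -0.6},
  {"fingers": -0.9, "x": 0, "y": 0, "z": 0.052, "wx": 0, "wy": 0, "wz": -0.6},
  {"fingers": -0.9, "x": 0, "y": 0, "z": 0.052, "wx": 0, "wy": 0, "wz": -0.6},
  {"fingers": -0.9, "x": 0, "y": 0, "z": 0.052, "wx": 0, "wy": 0, "wz": -0.6},
])

```text
time: 35.0
ee_pos: [0.5312, 0.0448, 0.059]
tcp_rot: [-180.0, 0.1, 164.8]
wrist_force: [-2.3, -4.8, 5.5]
opening: 0.0104
```

```bash
python3 snap.py w33; python3 -c "
from h import *
o=bot.get_obs();print(o['wrist_force'],o['torque'])"
```

```text
35.0 [0.53124289 0.04482241 0.05897638] [-1.79957576e+02  7.52334652e-02  1.64764239e+02] [  4.9   3.1 -12.2  74.6  -0.1  20.1] 0.010363340558208145
[-1.49765179 -4.25395864  5.12887396] [-0.93084988  0.35129798  0.07359479]
```

View pics/w33.png

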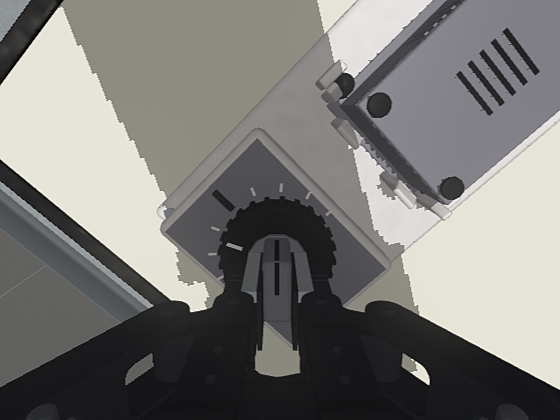

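Request:
play_rows([
  {"fingers": -0.9, "x": 0, "y": 0, "z": 0, "wx": 0, "wy": 0, "wz": -3},
  {"fingers": -0.9, "x": 0, "y": 0, "z": 0, "wx": 0, "wy": 0, "wz": -7},
  {"fingers": -0.9, "x": 0, "y": 0, "z": 0, "wx": 0, "wy": 0, "wz": -11},
  {"fingers": -0.9, "x": 0, "y": 0, "z": 0, "wx": 0, "wy": 0, "wz": -15},
  {"fingers": -0.9, "x": 0, "y": 0, "z": 0, "wx": 0, "wy": 0, "wz": -19},
  {"fingers": -0.9, "x": 0, "y": 0, "z": 0, "wx": 0, "wy": 0, "wz": -23},
  {"fingers": -0.9, "x": 0, "y": 0, "z": 0, "wx": 0, "wy": 0, "wz": -27},
  {"fingers": -0.9, "x": 0, "y": 0, "z": 0, "wx": 0, "wy": 0, "wz": -31},
  {"fingers": -0.9, "x": 0, "y": 0, "z": 0, "wx": 0, "wy": 0, "wz": -35},
  {"fingers": -0.9, "x": 0, "y": 0, "z": 0, "wx": 0, "wy": 0, "wz": -39},
  {"fingers": -0.9, "x": 0, "y": 0, "z": 0, "wx": 0, "wy": 0, "wz": -42},
  {"fingers": -0.9, "x": 0, "y": 0, "z": 0, "wx": 0, "wy": 0, "wz": -44},
  {"fingers": -0.9, "x": 0, "y": 0, "z": 0, "wx": 0, "wy": 0, "wz": -44.8},
  {"fingers": -0.9, "x": 0, "y": 0, "z": 0, "wx": 0, "wy": 0, "wz": -44.8},
  {"fingers": -0.9, "x": 0, "y": 0, "z": 0, "wx": 0, "wy": 0, "wz": -44.8},
])

```text
time: 36.3
ee_pos: [0.531, 0.0465, 0.059]
tcp_rot: [179.9, 0.1, -150.4]
wrist_force: [-2.3, 3.5, 5.0]
opening: 0.01
```

```bash
python3 snap.py w34; python3 -c "
from h import *
o=bot.get_obs();print(o['wrist_force'],o['torque'])"
```

```text
36.3 [0.53096821 0.04645854 0.05898231] [ 1.79895687e+02  9.29321480e-02 -1.50356623e+02] [  4.9   3.1 -12.2  74.6   0.1 -24.7] 0.01000772447710871
[-2.75273862  4.09463311  5.40968687] [0.96369736 0.74052305 0.01295612]
```

View pics/w34.png

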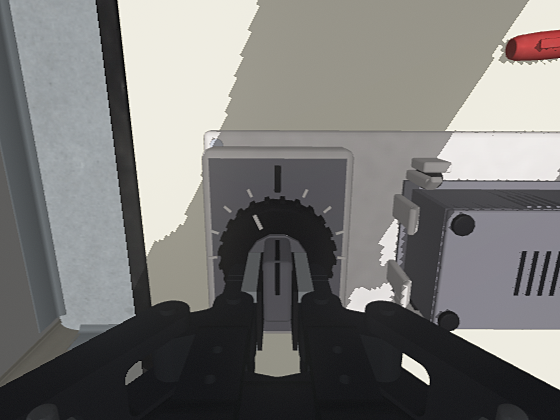

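Request:
play_rows([
  {"fingers": -0.6, "x": 0, "y": 0, "z": 0, "wx": 0, "wy": 0, "wz": 0},
  {"fingers": -0.2, "x": 0, "y": 0, "z": 0, "wx": 0, "wy": 0, "wz": 0},
  {"fingers": -0.2, "x": 0, "y": 0, "z": 0, "wx": 0, "wy": 0, "wz": 0},
  {"fingers": -0.2, "x": 0, "y": 0, "z": -0.01, "wx": 0, "wy": 0, "wz": 0},
  {"fingers": -0.2, "x": 0, "y": 0, "z": -0.035, "wx": 0, "wy": 0, "wz": 0},
  {"fingers": -0.2, "x": 0, "y": 0, "z": -0.065, "wx": 0, "wy": 0, "wz": 0},
  {"fingers": -0.2, "x": 0.01, "y": 0.03, "z": -0.1, "wx": 0, "wy": 0, "wz": 0},
  {"fingers": -0.2, "x": 0.01, "y": 0.04, "z": -0.11, "wx": 0, "wy": 0, "wz": 0},
  {"fingers": -0.2, "x": 0.01, "y": 0.04, "z": -0.11, "wx": 0, "wy": 0, "wz": 0},
  {"fingers": -0.2, "x": 0.01, "y": 0.04, "z": -0.11, "wx": 0, "wy": 0, "wz": 0},
])

```text
time: 37.18
ee_pos: [0.5028, 0.0756, 0.1689]
tcp_rot: [-180.0, 0.1, -150.4]
wrist_force: [-0.2, -0.2, 0.2]
opening: 0.0339
```

```bash
python3 snap.py w35; cat > knob.py <<'E'
from h import *
import sys
for nm in sys.argv[1:]:
    z=np.load(nm+".npz"); cal={k:z[k] for k in ("fx","fy","cx","cy","camera_from_world")}
    P=cloud(cal,z["d"])*1000; Z=np.nan_to_num(P[...,2],nan=-99); g=cv2.cvtColor(z["p"],cv2.COLOR_BGR2GRAY)
    d=np.hypot(P[...,0]-529.8,P[...,1]-45.7)
    k=(Z>69)&(Z<73)&(d<17); q=P[k][:,:2]; c=cv2.minAreaRect(q.astype(np.float32)); u,s,vt=np.linalg.svd(q-q.mean(0),full_matrices=False)
    print(nm,"bar",np.round(c[0],2),np.round(c[1],1),"dir pca",round(np.degrees(np.arctan2(vt[0,1],vt[0,0]))%180,2))
    ctr=np.array(c[0])
    e=(g<45)&(Z>26)&(Z<33)&(d>27)&(d<45)   # mark
    n,l,s,cc=cv2.connectedComponentsWithStats(e.astype(np.uint8))
    for i in range(1,n):
        if s[i,4]>25:
            m=P[l==i][:,:2].mean(0)-ctr; print("  dark", cc[i].round(), s[i,4],"heading",round(np.degrees(np.arctan2(m[1],m[0]))%360,2),"r",round(np.hypot(*m),1))
    w=(g>110)&(Z>38)&(Z<43)&(d>13)&(d<26)
    n,l,s,cc=cv2.connectedComponentsWithStats(w.astype(np.uint8))
    for i in range(1,n):
        if s[i,4]>10:
            m=P[l==i][:,:2].mean(0)-ctr; print("  white on ring", cc[i].round(), s[i,4],"heading",round(np.degrees(np.arctan2(m[1],m[0]))%360,2),"r",round(np.hypot(*m),1))
E
python3 knob.py w31 w32 w35; python3 padfit.py w35|tail -1;  python3 snap.py t35 top; python3 snap.py s35 scene
```

```text
37.1833 [0.50279842 0.07564044 0.16891401] [-1.79970699e+02  1.09549256e-01 -1.50350413e+02] [  8.5  -1.7  -4.9  86.7   0.  -21.1] 0.03389819624763391
w31 bar [529.53  45.6 ] [10.8 25.6] dir pca 164.17
  dark [126. 208.] 68 heading 209.37 r 34.5
  white on ring [110. 236.] 24 heading 236.85 r 19.6
w32 bar [529.61  45.45] [10.6 24.7] dir pca 164.58
  dark [234. 181.] 111 heading 209.55 r 34.3
  white on ring [243. 216.] 26 heading 235.94 r 19.6
w35 bar [530.04  45.21] [24.8 11.1] dir pca 29.66
  dark [225. 164.] 52 heading 208.9 r 34.7
  white on ring [212. 189.] 13 heading 235.11 r 19.8
plane slopes [ 3.00000e-04 -8.00000e-04  5.26544e+01] inl 0.86 corner heights of flange underside over floor: {(-1, -1): 0.7, (-1, 1): 0.6, (1, -1): 0.7, (1, 1): 0.6}
37.2333 [0.50249127 0.07521803 0.16753153] [ 1.79986811e+02 -8.91280444e-03 -1.50382611e+02] [  8.5  -1.6  -4.9  86.7   0.  -21.1] 0.03401868986409122
37.2833 [0.50229945 0.07496137 0.16674833] [ 1.79957017e+02 -8.12386806e-02 -1.50410504e+02] [  8.5  -1.6  -5.   86.7   0.  -21.1] 0.034119355349813967
```

View pics/w35.png

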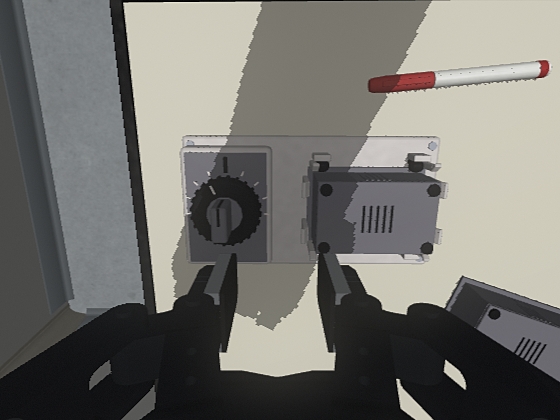

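View pics/t35.png

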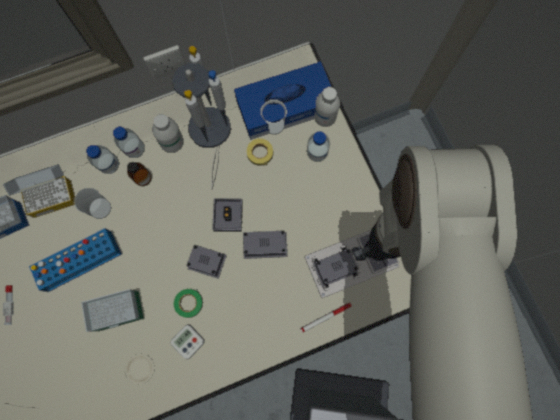

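View pics/s35.png

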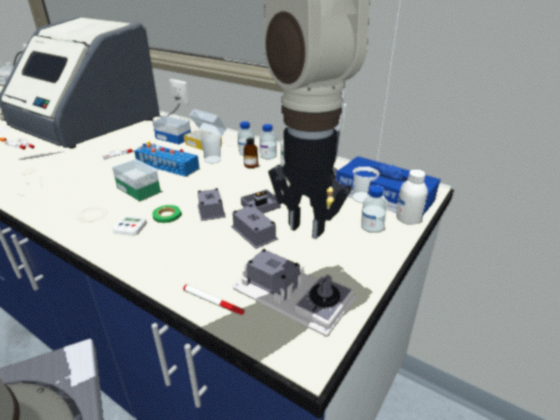

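```bash
python3 -c "
from workcell import bot
print(bot.job_done())"
```

```text
the job is handed in; nothing more can be done
None
```

I finished the job and handed it in at about 37 s, with the gripper clear of everything. My last checks showed nothing out of place, but the system gives no verdict.

**What I did**
- **Cells:** the spent cell stands in the grey tray. All three fresh cells are upright in the dock's three slots.
- **Cover:** I fitted the 94 mm cover and pressed three of its corners one at a time. Pressing the third made the first spring up, so I pressed the two remaining pads down together with both fingertips.
- **Knob:** I turned the inner knob about 45° counterclockwise to the mark.

**Last checks**
- **Cover:** the top is level to within 0.2 mm across its four corners. After allowing for the camera's small height error, it reads about 53 mm, which is fully home.
- **Knob:** the pointer reads 209.7° and the mark direction is about 209.4°, so they agree to about 0.3°.
- **Ring:** its white line read 236.9° and 235.9° before the turn and 235.1° after. The difference is about the size of the measuring error, so the ring appears not to have moved.
- **Surroundings:** the bottles are still standing and nothing fell.

**Disagreements**
- The cover jammed on the guides while I lowered it in the grip, tilting 2–3°. I eased off and let go, and it dropped level onto the clips.
- The wrist camera and the measured tool position differed by about 1 mm sideways. I corrected for this from the pictures at each placement.
- Peak wrist force was about 42 N, while pressing the first corner with the fingertips.

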